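# Sweep, clamp and cap the guide rollers

### The job

Get the roller carrier assembled in the bench fixture. With the scraper block (the brass curls are sharp, keep the fingers off them) sweep every curl off the bare end of the bed into the trough in front, and put the scraper back on the bench clear of the fixture; then slide the carrier by its knob fully up to the end stop, screw the clamp's lever bolt in (clockwise) until snug and fold its lever down flat. Only then press every push-on cap from the mat straight down onto a spindle of its own until it sits tight on the washer below, leaving the other things where they are.

Things in the scene. Friction and masses are not known exactly. Their poses are not given: they have to be found in the camera images.
- fixture: Bench fixture, fixed, lying across the bench: grey cast bed 376 mm long (its y, left), 100 mm wide (its x, -50 to +50 mm, away from the robot), dark top 30 mm above the bench. Origin under the middle of the bed, on the bench. Behind it a guide rail, x 51 to 71 mm, 42 mm high. Clamp post at the right rear (y -150 mm); its arm, y -163 to -137 mm, 50 to 62 mm high, reaches over the bed to x -11 mm.
- bed (a point): Middle of the bare right end of the bed where the brass curls lie, on its top face: fixture x 0, y -99, z 30 mm; axes as the fixture. The curls lie within fixture x -45 to +10, y -135 to -70 mm, between the clamp arm and the carrier's right end. A low end stop (42 mm high) stands at y below -171 mm.
- trough (a point): Middle of the floor of the sheet-steel trough along the front of the bed: fixture x -79, y 0, z 3 mm; axes as the fixture. Inside it runs x -107 to -50 mm, y -185 to +185 mm; front and end walls 20 mm high, the bed's side is its back wall.
- carrier (a joint): Slide of the carrier along the bed (fixture -y), m: 0 to 0.105 = home at the end stop; 3 N of friction, stays where left. Aluminium plate 94 x 228 x 12 mm on the bed, four white rollers (28 mm across, 18 mm high) in a row 40 mm apart, a knob at its left end, a bare tongue at its right end (fixture y -65 mm minus this value) that goes under the bolt's pad; the lip at its end hooks behind the pad.
- push_knob (a point): Top centre of the round black knob at the left end of the carrier, 18 mm in diameter, top 78 mm above the bench, foot 42 mm. Grip it from above with the fingers closing along fixture x. Rides with the carrier.
- clamp_screw (a joint): Turn of the lever bolt in the clamp arm, rad: grows clockwise seen from above as it is screwed in, 0 to 4.0; snug (it stops, its pad on the carrier's tongue) at 4.0. It sinks 6 mm per turn; about 0.12 N m of friction, stays where left. Starts between 0 and 1.
- clamp_lever (a joint): Fold of the bolt's lever, rad: 0 standing upright in line with the bolt, 1.52 folded flat; about 0.15 N m of friction, stays where left. With the bolt snug it folds to the right, away from the rollers (fixture -y); before that its fold direction is turned anticlockwise from there by as much as the bolt still has to turn.
- lever_pivot (a point): Pivot of the lever, on the bolt's upright axis (fixture x 2, y -150 mm), 80 mm above the bench when snug. Its x axis is the pivot line; the lever folds towards its -y axis; these axes turn with the bolt.
- lever_end (a point): Free end of the lever, 55 mm from the pivot. The lever is a dark steel bar 20 mm wide (along the pivot line) and 10 mm thick, 15 to 55 mm out from the pivot; upright it can be pinched from above across its 20 mm and turned like a key. Upright it is up to 139 mm above the bench.
- spindle1 (a point): Spindle 1, counted from the clamp: centre of the top face of the washer (17 mm across) on its roller, 62 mm above the bench, where a cap's lower face ends when home. z up. The plain steel spindle, 10 mm in diameter with a hemispherical end, stands 16 mm above this point. Rides with the carrier.
- spindle2 (a point): Spindle 2, counted from the clamp: centre of the top face of the washer (17 mm across) on its roller, 62 mm above the bench, where a cap's lower face ends when home. z up. The plain steel spindle, 10 mm in diameter with a hemispherical end, stands 16 mm above this point. Rides with the carrier.
- spindle3 (a point): Spindle 3, counted from the clamp: centre of the top face of the washer (17 mm across) on its roller, 62 mm above the bench, where a cap's lower face ends when home. z up. The plain steel spindle, 10 mm in diameter with a hemispherical end, stands 16 mm above this point. Rides with the carrier.
- spindle4 (a point): Spindle 4, counted from the clamp: centre of the top face of the washer (17 mm across) on its roller, 62 mm above the bench, where a cap's lower face ends when home. z up. The plain steel spindle, 10 mm in diameter with a hemispherical end, stands 16 mm above this point. Rides with the carrier.
- cap1: Push-on axle cap, plain steel, round, 26 mm in diameter, 19 mm high, closed top, open below, 35 g; 2 to 4 present, any fits any spindle. Origin: centre of its lower face, z up. Toothed inside: it drops over a spindle's end to about 11 mm above the washer, then needs some 5 to 20 N of push to go home and is held tight. Starts on a cork mat (180 x 150 mm, 3 mm thick) beside the fixture.
- cap2: Push-on axle cap, plain steel, round, 26 mm in diameter, 19 mm high, closed top, open below, 35 g; 2 to 4 present, any fits any spindle. Origin: centre of its lower face, z up. Toothed inside: it drops over a spindle's end to about 11 mm above the washer, then needs some 5 to 20 N of push to go home and is held tight. Starts on a cork mat (180 x 150 mm, 3 mm thick) beside the fixture.
- cap3: Push-on axle cap, plain steel, round, 26 mm in diameter, 19 mm high, closed top, open below, 35 g; 2 to 4 present, any fits any spindle. Origin: centre of its lower face, z up. Toothed inside: it drops over a spindle's end to about 11 mm above the washer, then needs some 5 to 20 N of push to go home and is held tight. Starts on a cork mat (180 x 150 mm, 3 mm thick) beside the fixture.
- cap4: Push-on axle cap, plain steel, round, 26 mm in diameter, 19 mm high, closed top, open below, 35 g; 2 to 4 present, any fits any spindle. Origin: centre of its lower face, z up. Toothed inside: it drops over a spindle's end to about 11 mm above the washer, then needs some 5 to 20 N of push to go home and is held tight. Starts on a cork mat (180 x 150 mm, 3 mm thick) beside the fixture.
- scraper: Scraper block standing on the bench: steel-edged foot 30 mm thick (its x), 58 mm long (its y), 18 mm high; wooden grip above it, 18 mm thick (x), 42 mm long (y), up to 86 mm high. Origin: centre of its underside. Grip it from above across the 18 mm; 0.22 kg.
- chip1: Curl of brass turning, about 15 x 9 x 8 mm, 12 g, loose on the bare end of the bed. Origin: centre of its underside as it lies at the start. 2 to 4 of the four are there.
- chip2: Curl of brass turning, about 15 x 9 x 8 mm, 12 g, loose on the bare end of the bed. Origin: centre of its underside as it lies at the start. 2 to 4 of the four are there.
- chip3: Curl of brass turning, about 15 x 9 x 8 mm, 12 g, loose on the bare end of the bed. Origin: centre of its underside as it lies at the start. 2 to 4 of the four are there.
- chip4: Curl of brass turning, about 15 x 9 x 8 mm, 12 g, loose on the bare end of the bed. Origin: centre of its underside as it lies at the start. 2 to 4 of the four are there.
- steel_collar: Small plain steel collar with a hole right through, 22 mm in diameter, 12 mm high, on the mat; not part of the job, leave it.
- black_ring: Flat black ring 34 mm in diameter, 9 mm high, on the mat; not part of the job, leave it.
Not all that is in view belongs to the job. What is shaped like the scraper but green is not meant.

How it is judged:
On the way, in this order (a step that is already met when the one before it is completed fails the run):
1. every brass curl has been swept off the bed into the trough (x of chip1 in the frame of fixture between -0.112 and -0.045 m and z of each of chip1, chip2, chip3, chip4 in the frame of fixture below 0.022 m and y of chip1 in the frame of fixture between -0.19 and 0.19 m and x of chip2 in the frame of fixture between -0.112 and -0.045 m and y of chip2 in the frame of fixture between -0.19 and 0.19 m and x of chip3 in the frame of fixture between -0.112 and -0.045 m and y of chip3 in the frame of fixture between -0.19 and 0.19 m and x of chip4 in the frame of fixture between -0.112 and -0.045 m and y of chip4 in the frame of fixture between -0.19 and 0.19 m), for 0.2 s.
2. the carrier is slid fully up to the end stop (value of joint carrier above 0.1025 m), for 0.2 s.
3. the lever bolt is screwed in until snug, carrier home (value of joint carrier above 0.102 m and value of joint clamp_screw above 3.85 rad), for 0.2 s.
4. the lever is folded flat, bolt snug and carrier home (all of step 3 and value of joint clamp_lever above 1.4 rad), for 0.2 s.
At the end, for the whole second after the job is handed in: Each cap is on its own spindle, upright, lower face within 2 mm of the washer, axis within 3 mm; carrier within 3 mm of home, bolt within 0.15 rad of snug, lever past 1.40 rad; curls in the trough; scraper on the bench clear of the fixture; all at rest (all of step 1 and all of step 4 and angle between each of cap1, cap2, cap3, cap4's own z axis and vertical below 0.12 rad and ((z of cap1 in the frame of spindle1 between -0.003 and 0.002 m and horizontal distance between cap1 and spindle1 below 0.003 m) or (z of cap1 in the frame of spindle2 between -0.003 and 0.002 m and horizontal distance between cap1 and spindle2 below 0.003 m) or (z of cap1 in the frame of spindle3 between -0.003 and 0.002 m and horizontal distance between cap1 and spindle3 below 0.003 m) or (z of cap1 in the frame of spindle4 between -0.003 and 0.002 m and horizontal distance between cap1 and spindle4 below 0.003 m)) and ((z of cap2 in the frame of spindle1 between -0.003 and 0.002 m and horizontal distance between cap2 and spindle1 below 0.003 m) or (z of cap2 in the frame of spindle2 between -0.003 and 0.002 m and horizontal distance between cap2 and spindle2 below 0.003 m) or (z of cap2 in the frame of spindle3 between -0.003 and 0.002 m and horizontal distance between cap2 and spindle3 below 0.003 m) or (z of cap2 in the frame of spindle4 between -0.003 and 0.002 m and horizontal distance between cap2 and spindle4 below 0.003 m)) and ((z of cap3 in the frame of spindle1 between -0.003 and 0.002 m and horizontal distance between cap3 and spindle1 below 0.003 m) or (z of cap3 in the frame of spindle2 between -0.003 and 0.002 m and horizontal distance between cap3 and spindle2 below 0.003 m) or (z of cap3 in the frame of spindle3 between -0.003 and 0.002 m and horizontal distance between cap3 and spindle3 below 0.003 m) or (z of cap3 in the frame of spindle4 between -0.003 and 0.002 m and horizontal distance between cap3 and spindle4 below 0.003 m)) and ((z of cap4 in the frame of spindle1 between -0.003 and 0.002 m and horizontal distance between cap4 and spindle1 below 0.003 m) or (z of cap4 in the frame of spindle2 between -0.003 and 0.002 m and horizontal distance between cap4 and spindle2 below 0.003 m) or (z of cap4 in the frame of spindle3 between -0.003 and 0.002 m and horizontal distance between cap4 and spindle3 below 0.003 m) or (z of cap4 in the frame of spindle4 between -0.003 and 0.002 m and horizontal distance between cap4 and spindle4 below 0.003 m)) and linear speed of each of cap1, cap2, cap3, cap4, scraper below 0.02 m/s and height (world z) of scraper below 0.03 m and (x of scraper in the frame of fixture below -0.125 m or x of scraper in the frame of fixture above 0.11 m or y of scraper in the frame of fixture below -0.215 m or y of scraper in the frame of fixture above 0.205 m)); the robot touches nothing.
It fails at once if a cap is pressed home while the lever is not yet folded (((angle between cap1's own z axis and vertical below 0.12 rad and ((z of cap1 in the frame of spindle1 between -0.003 and 0.002 m and horizontal distance between cap1 and spindle1 below 0.003 m) or (z of cap1 in the frame of spindle2 between -0.003 and 0.002 m and horizontal distance between cap1 and spindle2 below 0.003 m) or (z of cap1 in the frame of spindle3 between -0.003 and 0.002 m and horizontal distance between cap1 and spindle3 below 0.003 m) or (z of cap1 in the frame of spindle4 between -0.003 and 0.002 m and horizontal distance between cap1 and spindle4 below 0.003 m))) or (angle between cap2's own z axis and vertical below 0.12 rad and ((z of cap2 in the frame of spindle1 between -0.003 and 0.002 m and horizontal distance between cap2 and spindle1 below 0.003 m) or (z of cap2 in the frame of spindle2 between -0.003 and 0.002 m and horizontal distance between cap2 and spindle2 below 0.003 m) or (z of cap2 in the frame of spindle3 between -0.003 and 0.002 m and horizontal distance between cap2 and spindle3 below 0.003 m) or (z of cap2 in the frame of spindle4 between -0.003 and 0.002 m and horizontal distance between cap2 and spindle4 below 0.003 m))) or (angle between cap3's own z axis and vertical below 0.12 rad and ((z of cap3 in the frame of spindle1 between -0.003 and 0.002 m and horizontal distance between cap3 and spindle1 below 0.003 m) or (z of cap3 in the frame of spindle2 between -0.003 and 0.002 m and horizontal distance between cap3 and spindle2 below 0.003 m) or (z of cap3 in the frame of spindle3 between -0.003 and 0.002 m and horizontal distance between cap3 and spindle3 below 0.003 m) or (z of cap3 in the frame of spindle4 between -0.003 and 0.002 m and horizontal distance between cap3 and spindle4 below 0.003 m))) or (angle between cap4's own z axis and vertical below 0.12 rad and ((z of cap4 in the frame of spindle1 between -0.003 and 0.002 m and horizontal distance between cap4 and spindle1 below 0.003 m) or (z of cap4 in the frame of spindle2 between -0.003 and 0.002 m and horizontal distance between cap4 and spindle2 below 0.003 m) or (z of cap4 in the frame of spindle3 between -0.003 and 0.002 m and horizontal distance between cap4 and spindle3 below 0.003 m) or (z of cap4 in the frame of spindle4 between -0.003 and 0.002 m and horizontal distance between cap4 and spindle4 below 0.003 m)))) and value of joint clamp_lever below 1 rad).
It fails at once if the fingers touch a brass curl (contact force between the fingers and chip1 above 0.5 N or contact force between the fingers and chip2 above 0.5 N or contact force between the fingers and chip3 above 0.5 N or contact force between the fingers and chip4 above 0.5 N).
It fails at once if the collar or the black ring is moved by more than 40 mm (distance of any of steel_collar, black_ring from where it was at the start of the episode above 0.04 m).
Of cap1, cap2, cap3, cap4 only 2 to 4 are there at a start; the rules pass over those that are not, and their reading is None.
Of chip1, chip2, chip3, chip4 only 2 to 4 are there at a start; the rules pass over those that are not, and their reading is None.
At some moment in a run one of cap1, cap2, cap3, cap4 may be knocked a few centimetres aside while the robot is not near it.
Once in a run the grip may slacken for a moment while it holds something.
It also fails if it takes over 210 s, if anything falls off the work surface, if the arm or the gripper's body presses on something with over 40 N, if the wrist force passes 120 N, or if a joint passes its speed limit or range.

### The arm

A 6-joint arm with a two-finger parallel gripper is mounted at the origin on a cart in front of the work surface, level with it; the furniture and walls round the work are solid. World frame = base frame: x ahead of the robot, y to its left, z up, the work surface at z = 0. Lengths are in m, angles in rad, forces in N, time in s.
With the tool pointing down it reaches from about 0.35 to 0.775 m from the base axis. Payload 5.5 kg.
Tool frame: the origin (TCP) lies on the centre line of the jaws, within the pads' length; the fingertips stand 11 mm ahead of it and the grasp point (between the pads) lies 8 mm behind it (env.tip_reach is the z of the fingertips in the tool frame, in m); z points along the fingers, x is the direction in which the jaws open and shut, and the axes are right-handed (so a half turn about z gives the same grasp; the last joint's range is limited). The gripper opens to 85 mm and grips with 20 to 120 N. Pads are 22 mm wide; open, the fingers measure 114 mm over their backs; the gripper's body (76 mm by 85 mm) begins 54 mm behind the grasp point. The pads swing forward as they close: fully open they stand 13 mm farther back than shut.
Start: joints at [1.053, 0.313, 0.046, 1.304, 0, 1.431], TCP at [0.212, 0.534, 0.242] pointing down, gripper open.
Joint ranges: [-2.76, 2.76], [-0.86, 1.69], [-1.03, 1.26], [-2.2, 2.34], [-1.47, 1.5], [-3.14, 3.14]. Speed limits (rad/s): [2.57, 2.57, 3.14, 3.14, 3.14, 3.14].

### API

Orientations are given as a unit quaternion [x, y, z, w].
In Python, from plant import sensors, vision, env gives the robot as it stands.
- The arm moves only by the tool play_rows, never from a script. Its argument "series" is text: rows parted by semicolons, each of 5 numbers parted by spaces: the opening, from 0 (shut) to 1 (fully open), then the shift along the tool's x, y, z in m, then the turn about the tool's z in rad. In form: jaw x y z roll; .... A call has 1 to 12 rows; each row is the pose to reach, as a shift and turn from the pose commanded when the call began, along the tool's axes at that moment; what a row does not reach only later rows make up. A row lasts 1/10 s, in which the tool goes at most 50 mm and 8.59 degrees, less where a joint would pass 70% of its speed; a pose out of reach is approached as far as the arm can. A call with a gripper value outside its range is refused whole. The fingers move at their own pace and stop on an object; "force" is the grip in N (left out, the last holds). Time passes only in rows, so rows that repeat a pose let the fingers close. It gives the time, the measured TCP pose, the force and the opening at its end, in the units of the state.
- sensors.state(): the state, without advancing time (a new reading comes with each control period).
- vision.snapshot(name): name is "side" or "top" or "wrist"; returns a dict with "image" (400x640x3 uint8, red, green, blue), "K" (3x3 intrinsics, pixels), "dist" ([k1, k2, p1, p2, k3] as OpenCV has them; the pictures are not rectified), "extrinsics" (4x4, takes a point from world to camera coordinates). Camera axes: x right, y down, z forward; pixel columns grow to the right and rows downward; lengths in m; the calibration is good to about 2 mm. A picture is of the moment at which its call begins. There is no depth.
- env.sign_off(): hands the job in, once; it reports no verdict.
The state is a dict: "clock": time; "joint_positions": joint angles; "dq": joint speeds; "joint_torque": joint torques, N m; "ee_pos": TCP position; "tcp_rot": TCP orientation; "contact_force": force on the tool from outside, world axes, zero at the start; "torque": the same for the moment, N m; "grip_width": opening from 0.0 (shut) to 1.0 (fully open).
Only numpy, scipy, OpenCV 4.12 (cv2) and the standard library are available. Lean on these libraries where they do the work, as an engineer would, in place of code of your own. Each camera call takes 0.05 s, during which the arm holds its last target. There are 200 camera calls.

## Working session

There is one attempt and no reset: what is moved stays moved. The work goes in short steps, Python scripts to look and compute and a tool call to move; the robot and the scene stay as the last step left them, time stands still between calls to the robot, and variables do not carry over. Pictures are saved under pics/ and viewed, about 12 in all and at most 16, crops included, and the job is handed in when it is done.

Besides the shell and the picture viewer there is one more tool, called after "Call:" as name(argument=value, ...) on one line, values as JSON. play_rows: Moves the arm, as the interface text tells. Its arguments: {"type":"object","properties":{"series":{"type":"string"},"force":{"type":"number"}},"required":["series"]}

```bash
mkdir -p pics; ls
cat > h.py <<'E'
import numpy as np, cv2
from plant import sensors, vision, env
def snap(name, fn=None):
    s=vision.snapshot(name)
    if fn: cv2.imwrite('pics/'+fn, cv2.cvtColor(s['image'],cv2.COLOR_RGB2BGR))
    return s
def ray(s,uv):
    E=np.array(s['extrinsics']);R=E[:3,:3];t=E[:3,3]
    p=cv2.undistortPoints(np.array(uv,float).reshape(-1,1,2),np.array(s['K']),np.array(s['dist'])).reshape(-1,2)
    d=np.c_[p,np.ones(len(p))]@R
    return -R.T@t,d
def onz(s,uv,z):
    c,d=ray(s,uv); return c+d*((z-c[2])/d[:,2])[:,None]
def proj(s,P):
    E=np.array(s['extrinsics']);
    return cv2.projectPoints(np.array(P,float).reshape(-1,1,3),cv2.Rodrigues(E[:3,:3])[0],E[:3,3],np.array(s['K']),np.array(s['dist']))[0].reshape(-1,2)
E
python3 - <<'E'
from h import *
for n in ('top','side','wrist'):
    s=snap(n,n+'0.png'); print(n,np.round(s['K'],1).tolist(),np.round(s['extrinsics'],3).tolist())
a=cv2.imread('pics/side0.png');b=cv2.imread('pics/wrist0.png')
cv2.imwrite('pics/sw0.png',cv2.resize(np.vstack([a,b]),(480,600)))
print(sensors.state())
E
```

```text
pics
top [[389.6, 0.0, 323.0], [0.0, 389.6, 199.7], [0.0, 0.0, 1.0]] [[-0.007, -1.0, -0.0, -0.009], [-0.991, 0.007, -0.13, 0.496], [0.13, -0.001, -0.991, 1.23], [0.0, 0.0, 0.0, 1.0]]
side [[480.6, 0.0, 320.1], [0.0, 480.6, 200.1], [0.0, 0.0, 1.0]] [[0.831, -0.555, -0.014, -0.416], [-0.27, -0.382, -0.884, 0.236], [0.486, 0.739, -0.467, 1.106], [0.0, 0.0, 0.0, 1.0]]
wrist [[357.1, 0.0, 318.9], [0.0, 357.1, 197.0], [0.0, 0.0, 1.0]] [[0.369, 0.929, -0.003, -0.573], [0.887, -0.352, 0.298, -0.038], [0.276, -0.113, -0.955, 0.38], [0.0, 0.0, 0.0, 1.0]]
{'clock': 0.15, 'joint_positions': array([ 1.05338754e+00,  3.13844700e-01,  4.52466791e-02,  1.30360986e+00,
       -6.07895562e-06,  1.43119684e+00]), 'dq': array([ 0.00064479, -0.00048728,  0.00341116, -0.00079775, -0.00056476,
        0.00060259]), 'joint_torque': array([ 2.41500158e-03, -4.81064808e+01,  2.98815501e+01,  1.39061781e-02,
       -1.29606174e-04, -6.23343809e-06]), 'ee_pos': array([0.21193529, 0.53412071, 0.2416069 ]), 'tcp_rot': array([ 8.27310242e-01,  5.61744840e-01, -6.32043869e-04,  3.14090989e-04]), 'contact_force': array([ 0.0728833 , -0.47822469, -0.11771836]), 'torque': array([-0.01867845, -0.01832619,  0.01275527]), 'grip_width': 1.0003069137757417}
```

View pics/top0.png

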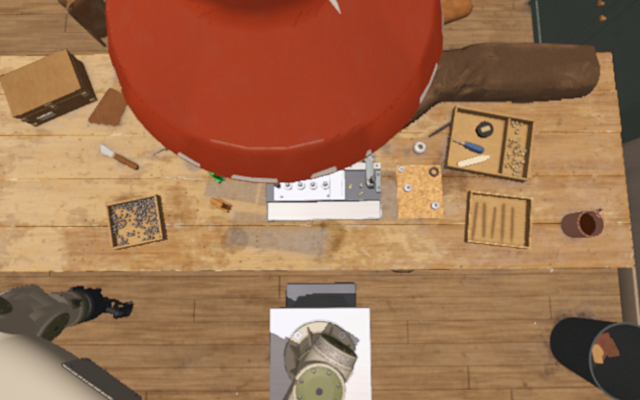

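View pics/side0.png

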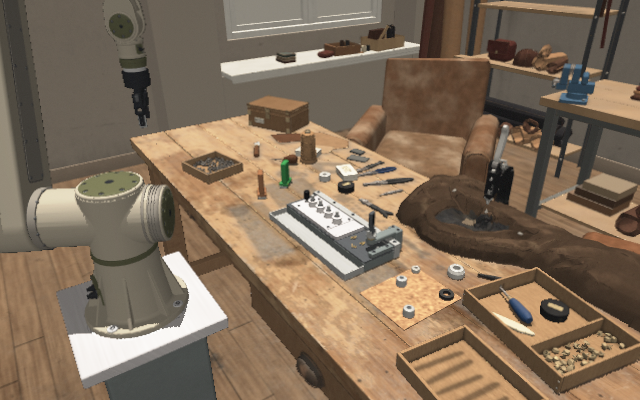

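The top view shows the bed at about (267–381, 165–220) partly under a red lampshade, mat at (397–443, 165–218), orange-brown scraper at (222,206). Side view shows the brown scraper at (260,185), green decoy (285,170), lever upright at (372,222). I'll take close crops.

Run:
```python
from h import *
a=cv2.imread('pics/top0.png')[155:230,195:450];b=cv2.imread('pics/side0.png')[150:330,240:480]
a=cv2.resize(a,(800,235),interpolation=cv2.INTER_CUBIC);b=cv2.resize(b,(480,360),interpolation=cv2.INTER_CUBIC)
c=np.zeros((595,800,3),np.uint8);c[:235]=a;c[235:,:480]=b
w=cv2.imread('pics/wrist0.png');c[300:500,480:]=cv2.resize(w,(320,200))
cv2.imwrite('pics/c1.png',c)
s=vision.snapshot('top')
print(onz(s,[[267,220],[381,218],[267,204],[381,204]],.02).round(3)); print(onz(s,[[397,165],[443,165],[397,218],[443,219],[435,205],[410,186]],.01).round(3))
```

```text
[[ 0.432  0.17   0.02 ]
 [ 0.436 -0.201  0.02 ]
 [ 0.485  0.17   0.02 ]
 [ 0.482 -0.202  0.02 ]]
[[ 0.614 -0.261  0.01 ]
 [ 0.613 -0.415  0.01 ]
 [ 0.437 -0.255  0.01 ]
 [ 0.432 -0.406  0.01 ]
 [ 0.479 -0.382  0.01 ]
 [ 0.543 -0.302  0.01 ]]
```

View pics/c1.png

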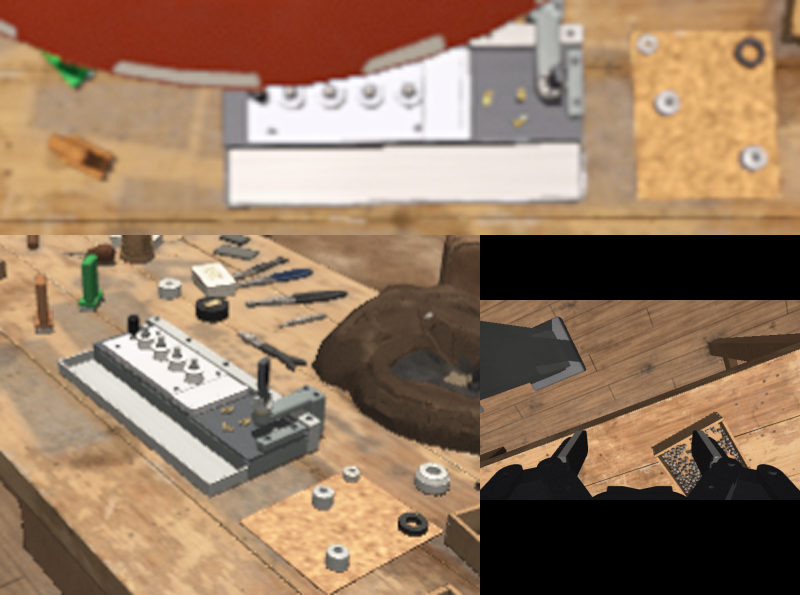

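```bash
cat >> h.py <<'E'
from scipy.spatial.transform import Rotation as Ro
def R0(): return Ro.from_quat(sensors.state()['tcp_rot']).as_matrix()
def to(p, xdir=None, pos=None):
    """shift in tool axes to world p (TCP), and roll so tool x is along world angle xdir (mod pi)"""
    R=R0(); d=R.T@(np.array(p)-sensors.state()['ee_pos'] )
    r=None
    if xdir is not None:
        cur=np.arctan2(R[1,0],R[0,0]); r=-((xdir-cur+np.pi/2)%np.pi-np.pi/2)
    print('shift',d.round(4),'roll',r if r is None else round(r,3), 'j6',sensors.state()['joint_positions'][5].round(2))
def tri(s1,p1,s2,p2):
    c1,d1=ray(s1,p1);c2,d2=ray(s2,p2);d1=d1[0]/np.linalg.norm(d1[0]);d2=d2[0]/np.linalg.norm(d2[0])
    a=np.linalg.lstsq(np.c_[d1,-d2],c2-c1,rcond=None)[0]
    A=c1+a[0]*d1;B=c2+a[1]*d2
    return (A+B)/2,np.linalg.norm(A-B)
E
python3 - <<'E'
from h import *
t=vision.snapshot('top');s=vision.snapshot('side');w=vision.snapshot('wrist')
f=lambda u,v:[195+u*255/800,155+v*75/235]
g=lambda u,v:[240+u/2,150+(v-235)/2]
print('scr top',onz(t,[f(65,145)],.086),onz(s,[g(41,277)],.086))
print('scr foot',onz(t,[f(98,165)],.01),onz(s,[g(44,328)],.0))
print('scr dir',onz(t,[f(52,137),f(85,150)],.086))
print('knob',onz(t,[f(258,97)],.078),onz(s,[g(133,318)],.078))
for a in [(292,97),(330,92),(370,90),(407,89)]: print('sp',onz(t,[f(*a)],.078))
for a in [(144,322),(160,335),(176,348),(195,359)]: print('sp',onz(s,[g(*a)],.078))
print('lever end',onz(s,[g(263,362)],.139), 'pivot',onz(t,[f(551,90)],.08))
print('caps',onz(t,[f(667,102),f(754,157),f(648,44)],.022),onz(s,[g(323,491),g(338,549),g(352,471)],.022))
print('chips',onz(t,[f(487,98),f(520,94),f(520,121)],.034))
c=ray(w,[[320,200]])[0]; print('cam in tool',R0().T@(c-sensors.state()['ee_pos']), 'axis in tool', R0().T@np.array(w['extrinsics'])[2,:3])
E
```

```text
scr top [[0.48623441 0.32048211 0.086     ]] [[0.48639725 0.32015377 0.086     ]]
scr foot [[0.47462254 0.30618714 0.01      ]] [[0.47999303 0.31069342 0.        ]]
scr dir [[0.49432082 0.3336312  0.086     ]
 [0.48111128 0.30050324 0.086     ]]
knob [[0.53447273 0.13067223 0.078     ]] [[0.53717516 0.12555938 0.078     ]]
sp [[0.53424283 0.09664585 0.078     ]]
sp [[0.53906475 0.05863265 0.078     ]]
sp [[0.54082939 0.01859262 0.078     ]]
sp [[ 0.54159977 -0.01845019  0.078     ]]
sp [[0.54340727 0.10520643 0.078     ]]
sp [[0.53990604 0.05766832 0.078     ]]
sp [[0.53658289 0.01254807 0.078     ]]
sp [[ 0.53998473 -0.02816266  0.078     ]]
lever end [[ 0.54021618 -0.17052555  0.139     ]] pivot [[ 0.53929552 -0.16236521  0.08      ]]
caps [[ 0.53577511 -0.29085282  0.022     ]
 [ 0.47713496 -0.37958163  0.022     ]
 [ 0.59785269 -0.27299796  0.022     ]] [[ 0.5362121  -0.29376522  0.022     ]
 [ 0.4795372  -0.3799671   0.022     ]
 [ 0.59220192 -0.28402573  0.022     ]]
chips [[ 0.53924538 -0.1015589   0.034     ]
 [ 0.54323045 -0.13585802  0.034     ]
 [ 0.51489493 -0.13530978  0.034     ]]
cam in tool [-0.00103115 -0.07651451 -0.13105968] axis in tool [-0.00190553  0.29831315  0.95446615]
```

Call:
play_rows(series="1 -0.01 0.03 0 -0.14; 1 -0.02 0.06 0 -0.28; 1 -0.03 0.1 0 -0.42; 1 -0.04 0.14 0 -0.56; 1 -0.05 0.18 0 -0.7; 1 -0.06 0.22 0.01 -0.84; 1 -0.07 0.26 0.02 -0.98; 1 -0.08 0.29 0.03 -1.12; 1 -0.09 0.32 0.04 -1.26; 1 -0.1 0.333 0.05 -1.4; 1 -0.1 0.333 0.05 -1.54; 1 -0.1 0.333 0.05 -1.57")

```text
clock: 1.55
ee_pos: [0.4851, 0.3177, 0.1916]
tcp_rot: [0.187, 0.982, -0.0, -0.001]
contact_force: [-0.2, 0.6, -0.2]
grip_width: 1.001
```

Run:
```python
from h import *
s=snap('wrist','w1.png'); st=sensors.state();print(st['ee_pos'],st['joint_positions'],R0()[:,0])
print(proj(s,[[.485,.318,.086],[.485,.318,0]]))
```

```text
[0.48498267 0.31807755 0.1919036 ] [ 4.42053315e-01  3.41787274e-01 -3.78306171e-02  1.19187644e+00
  9.89207338e-05 -7.51632813e-01] [-9.29732445e-01  3.68235358e-01  5.48890079e-04]
[[318.60954325 202.46677153]
 [318.65862804 173.73441262]]
```

View pics/w1.png

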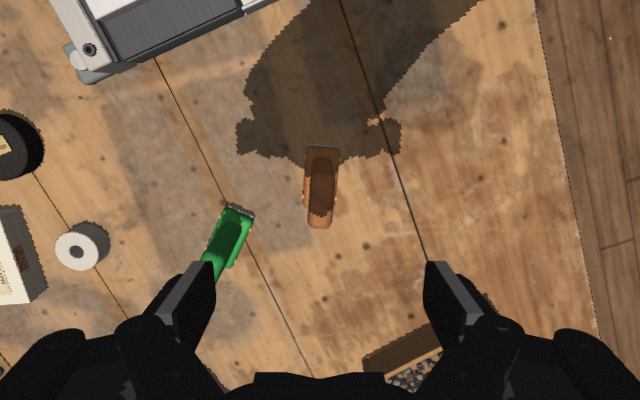

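Scraper stands centred near (320,190), long axis nearly vertical in the picture; the green decoy is left of it at (232,235).

Run:
```python
from h import *
s=vision.snapshot('wrist')
def tool(P): return ((np.array(P)-sensors.state()['ee_pos'])@R0()*1000).round(0).tolist()
print(tool(onz(s,[[320,228],[319,213],[322,158],[322,147]],.086)))
print(tool(onz(s,[[306,148],[339,148],[304,185],[337,185]],.018)),tool(onz(s,[[306,148],[339,148]],.0)))
im=cv2.imread('pics/w1.png')[130:245,270:370]
c=cv2.resize(im,(500,575),interpolation=cv2.INTER_CUBIC);cv2.imwrite('pics/c2.png',c)
```

```text
[[1.0, 19.0, 106.0], [0.0, 8.0, 106.0], [2.0, -31.0, 106.0], [2.0, -39.0, 106.0]]
[[-11.0, -27.0, 174.0], [17.0, -27.0, 174.0], [-13.0, 6.0, 174.0], [16.0, 6.0, 174.0]] [[-12.0, -24.0, 192.0], [18.0, -24.0, 192.0]]
```

View pics/c2.png

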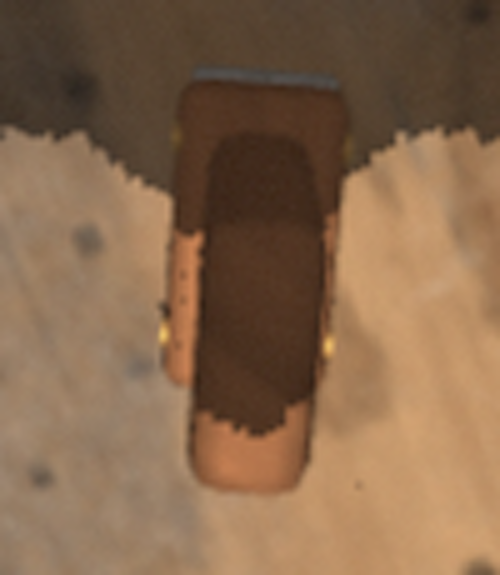

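Call:
play_rows(series="0.6 0.002 0 0 0.04; 0.6 0.002 0 0.03 0.04; 0.6 0.002 0 0.06 0.04; 0.6 0.002 0 0.09 0.04; 0.6 0.002 0 0.12 0.04; 0.6 0.002 0 0.132 0.04; 0.6 0.002 0 0.132 0.04; 0 0.002 0 0.132 0.04; 0 0.002 0 0.132 0.04; 0 0.002 0 0.132 0.04; 0 0.002 0 0.132 0.04; 0 0.002 0 0.132 0.04", force=60)

```text
clock: 2.85
ee_pos: [0.4844, 0.3202, 0.0623]
tcp_rot: [0.208, 0.978, 0.001, 0.002]
contact_force: [-0.1, -0.0, 6.6]
grip_width: 0.2
```

Call:
play_rows(series="0 0 0 -0.03 0; 0 0 0 -0.07 -0.1; 0 0 0 -0.11 -0.2; 0 0 0 -0.14 -0.3; 0 0 0 -0.14 -0.4; 0 0 0 -0.14 -0.42")

```text
clock: 3.45
ee_pos: [0.4833, 0.3197, 0.2017]
tcp_rot: [-0.001, 1.0, 0.001, 0.001]
contact_force: [-0.1, -0.0, -2.1]
grip_width: 0.2
```

Run:
```python
from h import *
a=cv2.imread('pics/top0.png').astype(float);s=vision.snapshot('top')
g=a.mean(2)
# front rim: bright->wood edge below trough, use blue channel (wood low blue)
b=a[:,:,0]
pts=[]
for u in range(272,378,3):
    col=b[208:228,u]; d=np.diff(col); i=d.argmin(); w=-d[max(0,i-2):i+3]; k=np.arange(max(0,i-2),i+3)
    pts.append([u,208+.5+(w*k).sum()/w.sum()])
P=onz(s,pts,.02); c=np.polyfit(P[:,1],P[:,0],1); r=P[:,0]-np.polyval(c,P[:,1]); ok=abs(r)<.003
c=np.polyfit(P[ok,1],P[ok,0],1); print('front rim x=a*y+b',c,ok.sum(), r[ok].std())
# ends
for v in (208,212,215):
    row=b[v]; d=np.diff(row); i=258+d[258:276].argmax(); j=370+d[370:392].argmin(); print(onz(s,[[i+.5,v],[j+.5,v]],.02)[:,1])
sd=cv2.imread('pics/side0.png').astype(float)
st=sensors.state(); print(st['ee_pos'],st['grip_width'],st['joint_positions'][5])
w=snap('wrist','w2.png');snap('top','t2.png')
```

```text
front rim x=a*y+b [-0.01091855  0.43375448] 36 0.0007961196133093247
[ 0.1686925  -0.20356462]
[ 0.16853714 -0.20322255]
[ 0.16842133 -0.20296705]
[0.48270438 0.31930634 0.20048644] 0.198947449593949 -1.126515097107478
```

Call:
play_rows(series="0 -0.02 -0.04 0 -0.01; 0 -0.04 -0.08 0 -0.01; 0 -0.06 -0.12 0 -0.01; 0 -0.08 -0.16 0 -0.01; 0 -0.092 -0.2 0 -0.01; 0 -0.092 -0.24 0 -0.01; 0 -0.092 -0.28 0 -0.01; 0 -0.092 -0.32 0 -0.01; 0 -0.092 -0.36 0 -0.01; 0 -0.092 -0.4 0 -0.01; 0 -0.092 -0.44 0 -0.01; 0 -0.092 -0.44 0 -0.01")

```text
clock: 4.8
ee_pos: [0.575, -0.1251, 0.1988]
tcp_rot: [-0.002, 1.0, -0.001, -0.001]
contact_force: [0.5, 0.4, -2.0]
grip_width: 0.201
```

Run:
```python
from h import *
s=snap('wrist','w3.png');d=snap('side','s3.png');st=sensors.state();print(st['ee_pos'],st['contact_force'],R0()[:,0])
F=lambda x,y,z:[.5425+x-.011*y,-.0175+y+.011*x,z]
im=cv2.imread('pics/w3.png')
for p in [(-.05,-.065,.042),(.047,-.065,.042),(-.011,-.137,.062),(.051,-.1,.042),(-.05,-.188,.03),(-.05,-.1,.03)]:
    u=proj(s,[F(*p)])[0]; cv2.circle(im,tuple(int(v) for v in u),3,(0,0,255),1)
b=cv2.imread('pics/s3.png')[170:280,270:430]
c=np.zeros((600,640,3),np.uint8);c[:400]=im;c[400:,:291]=cv2.resize(b,(291,200));cv2.imwrite('pics/c3.png',c)
```

```text
[ 0.57471448 -0.1211648   0.19897333] [ 0.37052657  1.00110535 -2.4791872 ] [-0.99996594 -0.0079303   0.00228862]
```

View pics/c3.png

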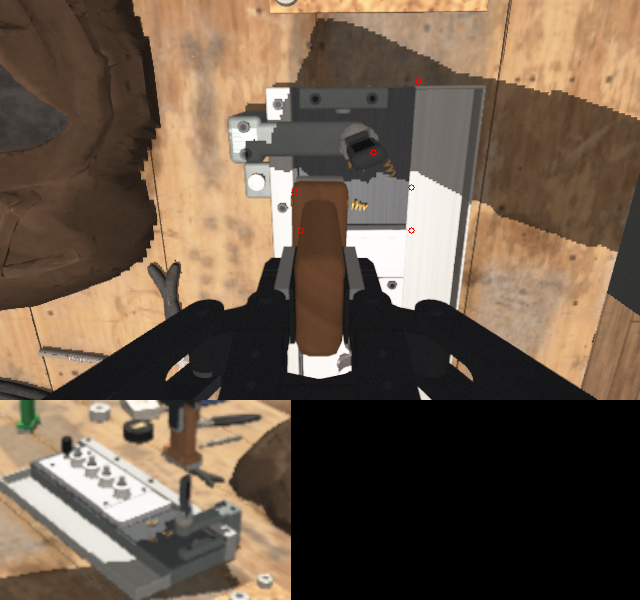

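Call:
play_rows(series="0 0 0 0.03 0; 0 0 0 0.06 0; 0 0 0 0.08 0; 0 0 0 0.095 0; 0 0 0 0.102 0; 0 0 0 0.105 0; 0 0 0 0.105 0; 0 0 0 0.105 0")

```text
clock: 5.7
ee_pos: [0.5762, -0.1202, 0.0962]
tcp_rot: [-0.006, 1.0, -0.0, 0.001]
contact_force: [0.3, -0.6, -1.4]
grip_width: 0.201
```

Call:
play_rows(series="0 0 0 0.001 0; 0 0 0 0.002 0; 0 0 0 0.003 0; 0 0 0 0.003 0; 0 0 0 0.003 0")

```text
clock: 6.2
ee_pos: [0.5756, -0.1205, 0.0924]
tcp_rot: [-0.006, 1.0, -0.0, 0.0]
contact_force: [-0.5, 0.2, -2.0]
grip_width: 0.202
```

Call:
play_rows(series="0 0.007 0 0.0005 0; 0 0.014 0 0.0005 0; 0 0.021 0 0.0005 0; 0 0.028 0 0.0005 0; 0 0.035 0 0.0005 0; 0 0.042 0 0.0005 0; 0 0.049 0 0.0005 0; 0 0.056 0 0.0005 0; 0 0.063 0 0.0005 0; 0 0.07 0 0.0005 0; 0 0.077 0 0.0005 0; 0 0.084 0 0.0005 0")

```text
clock: 7.4
ee_pos: [0.4916, -0.1214, 0.0922]
tcp_rot: [-0.006, 1.0, 0.0, 0.001]
contact_force: [4.7, -0.1, 5.4]
grip_width: 0.2
```

Call:
play_rows(series="0 0.004 0 0 0; 0 0.004 0 0 0; 0 0.004 0 -0.03 0; 0 0.004 0 -0.07 0; 0 0.004 0 -0.107 0; 0 0.004 0 -0.107 0")

```text
clock: 8.0
ee_pos: [0.4879, -0.122, 0.2022]
tcp_rot: [-0.006, 1.0, -0.001, 0.001]
contact_force: [0.9, -0.8, -1.0]
grip_width: 0.201
```

Run:
```python
from h import *
s=snap('wrist','w4.png');d=snap('side','s4.png');t=snap('top','t4.png');st=sensors.state();print(st['ee_pos'],st['contact_force'],st['grip_width'])
b=cv2.imread('pics/s4.png')[170:290,270:430]
c=np.zeros((600,800,3),np.uint8);c[:400,:640]=cv2.imread('pics/w4.png');c[400:,:267]=cv2.resize(b,(267,200));
a=cv2.imread('pics/t4.png')[155:230,260:450]; c[400:,280:787]=cv2.resize(a,(507,200));cv2.imwrite('pics/c4.png',c)
```

```text
[ 0.48554348 -0.12083647  0.19695803] [-0.43282539 -0.48219875 -1.67316536] 0.20141428237736125
```

View pics/c4.png

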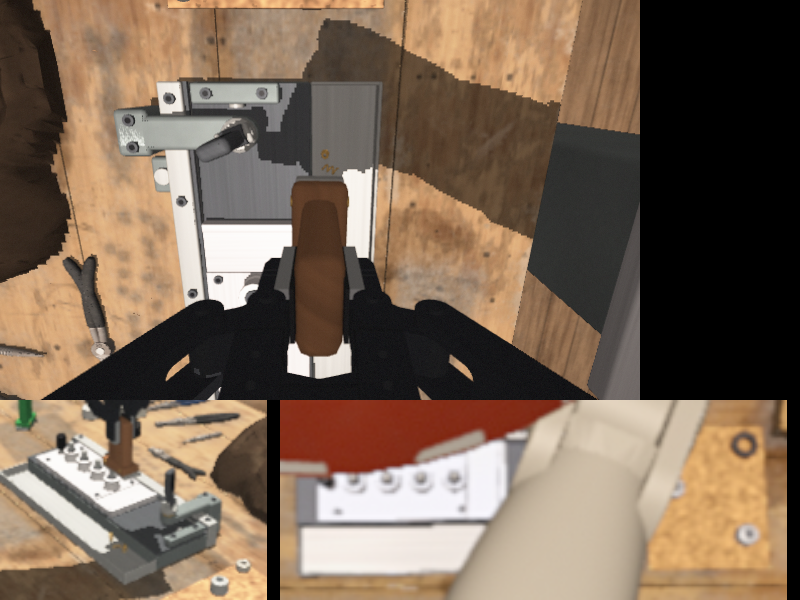

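Call:
play_rows(series="0 0.005 0.04 0 0; 0 0.01 0.08 0 0; 0 0.015 0.12 0 0; 0 0.02 0.16 0 0; 0 0.025 0.2 0 0; 0 0.025 0.24 0 0; 0 0.025 0.28 0 0; 0 0.025 0.32 0 0; 0 0.025 0.36 0 0; 0 0.025 0.39 0 0; 0 0.025 0.39 0.03 0; 0 0.025 0.39 0.07 0")

```text
clock: 9.35
ee_pos: [0.4575, 0.2693, 0.1272]
tcp_rot: [-0.007, 1.0, -0.0, -0.0]
contact_force: [0.9, -0.6, -2.3]
grip_width: 0.203
```

Call:
play_rows(series="0 0 0 0.02 0; 0 0 0 0.04 0; 0 0 0 0.055 0; 0 0 0 0.062 0; 0 0 0 0.064 0; 0 0 0 0.064 0")

```text
clock: 9.95
ee_pos: [0.4574, 0.2679, 0.0641]
tcp_rot: [-0.006, 1.0, -0.0, -0.001]
contact_force: [-0.8, 0.4, -1.7]
grip_width: 0.203
```

Call:
play_rows(series="0 0 0 0.001 0; 0 0 0 0.002 0; 0 0 0 0.002 0; 0.5 0 0 0.002 0; 0.5 0 0 0.002 0; 0.5 0 0 0.002 0; 0.5 0 0 -0.03 0; 0.5 0 0 -0.07 0; 0.5 0 0 -0.11 0; 0.5 0 0 -0.15 0; 0.5 0 0 -0.15 0")

```text
clock: 11.05
ee_pos: [0.4612, 0.2696, 0.2211]
tcp_rot: [-0.006, 1.0, 0.002, 0.005]
contact_force: [0.6, -0.6, -0.2]
grip_width: 0.502
```

Run:
```python
from h import *
s=snap('wrist','w5.png');d=snap('side','s5.png');t=snap('top','t5.png');st=sensors.state();print(st['ee_pos'],st['contact_force'],st['grip_width'],R0()[:,0])
b=cv2.imread('pics/s5.png')[160:320,240:470]
c=np.zeros((600,800,3),np.uint8);c[:400,:575]=cv2.resize(b,(575,400),interpolation=cv2.INTER_CUBIC)
a=cv2.imread('pics/t5.png')[155:230,260:450]; c[400:,280:787]=cv2.resize(a,(507,200));c[400:,:270]=cv2.resize(cv2.imread('pics/w5.png'),(270,200));cv2.imwrite('pics/c5.png',c)
```

```text
[0.45800825 0.26822705 0.21464498] [ 0.5488698  -0.24335715 -0.31379211] 0.49599555954532865 [-9.99935189e-01 -1.13807653e-02 -3.08977952e-04]
```

View pics/c5.png

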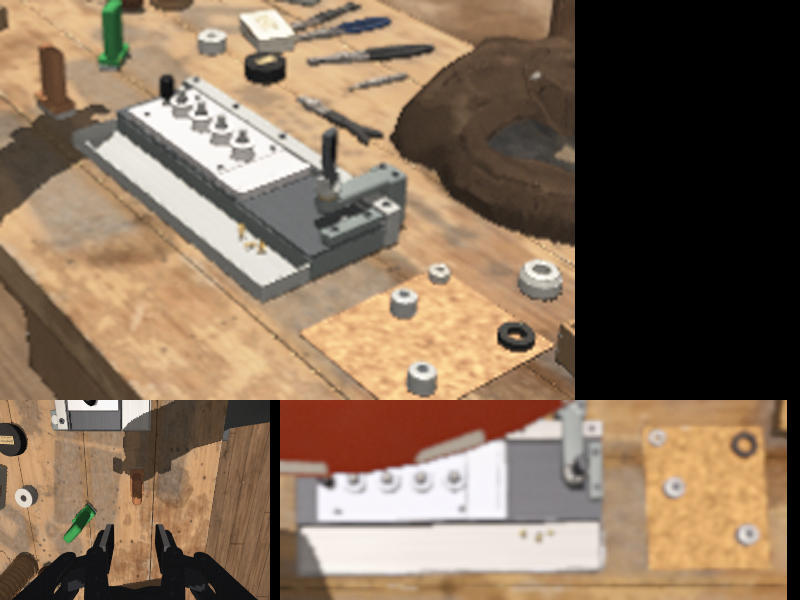

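Three curls lie in the trough at side-crop (240–262, 232–247); bed is bare, scraper standing left. Next: the knob.

Call:
play_rows(series="0.6 -0.02 -0.035 0 0; 0.6 -0.04 -0.07 0 0; 0.6 -0.06 -0.105 0 0; 0.6 -0.079 -0.14 0 0; 0.6 -0.079 -0.14 0 0; 0.6 -0.079 -0.14 0 0")

```text
clock: 11.8
ee_pos: [0.5379, 0.1282, 0.2128]
tcp_rot: [-0.005, 1.0, 0.0, -0.002]
contact_force: [-0.3, 0.0, -0.2]
grip_width: 0.596
```

Run:
```python
from h import *
s=snap('wrist','w6.png');st=sensors.state();print(st['ee_pos'])
u=proj(s,[[.536,.128,.078]])[0];print(u)
im=s['image'].astype(int); x0,y0=int(u[0])-45,int(u[1])-45
m=(im[y0:y0+90,x0:x0+90].max(2)<45).astype(np.uint8)
n,l,stt,c=cv2.connectedComponentsWithStats(m)
for i in range(1,n):
    if stt[i,4]>60: print(stt[i],c[i]+[x0,y0],onz(s,[c[i]+[x0,y0]],.078))
cv2.imwrite('pics/c6.png',cv2.imread('pics/w6.png')[60:400,100:540])
```

```text
[0.53761405 0.1290729  0.21320871]
[319.76857362 189.83154311]
[ 29  33  21  27 407] [313.39312039 189.36609337] [[0.54094137 0.1276627  0.078     ]]
```

View pics/c6.png

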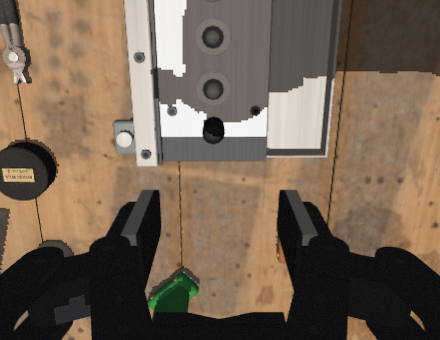

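Call:
play_rows(series="0.6 -0.003 0.002 0.03 0; 0.6 -0.003 0.002 0.06 0; 0.6 -0.003 0.002 0.09 0; 0.6 -0.003 0.002 0.12 0; 0.6 -0.003 0.002 0.14 0; 0.6 -0.003 0.002 0.152 0; 0.6 -0.003 0.002 0.152 0; 0 -0.003 0.002 0.152 0; 0 -0.003 0.002 0.152 0; 0 -0.003 0.002 0.152 0; 0 -0.003 0.002 0.152 0; 0 -0.003 0.002 0.152 0", force=60)

```text
clock: 13.05
ee_pos: [0.5421, 0.1315, 0.0644]
tcp_rot: [-0.006, 1.0, 0.0, 0.001]
contact_force: [-2.2, 0.5, 6.3]
grip_width: 0.186
```

Call:
play_rows(series="0 0 -0.01 0 0; 0 0 -0.02 0 0; 0 0 -0.03 0 0; 0 0 -0.04 0 0; 0 0 -0.05 0 0; 0 0 -0.06 0 0; 0 0 -0.07 0 0; 0 0 -0.08 0 0; 0 0 -0.09 0 0; 0 0 -0.1 0 0; 0 0 -0.103 0 0; 0 0 -0.103 0 0")

```text
clock: 14.25
ee_pos: [0.5434, 0.0299, 0.0644]
tcp_rot: [-0.006, 1.0, 0.002, 0.001]
contact_force: [-2.6, 8.4, 6.7]
grip_width: 0.188
```

Call:
play_rows(series="0 0 -0.002 0 0; 0 0 -0.004 0 0; 0 0 -0.006 0 0; 0 0 -0.006 0 0; 0 0 -0.006 0 0")

```text
clock: 14.75
ee_pos: [0.5434, 0.0297, 0.0644]
tcp_rot: [-0.008, 1.0, 0.008, 0.001]
contact_force: [0.2, 27.4, 7.4]
grip_width: 0.186
```

Call:
play_rows(series="0 0 0.006 0 0; 0.6 0 0.006 0 0; 0.6 0 0.006 0 0; 0.6 0 0.006 0 0; 0.6 0 0.006 -0.04 0; 0.6 0 0.006 -0.08 0; 0.6 0 -0.03 -0.12 0; 0.6 0 -0.07 -0.16 0; 0.6 0 -0.11 -0.17 0; 0.6 0 -0.14 -0.17 0; 0.6 0 -0.14 -0.17 0; 0.6 0 -0.14 -0.17 0")

```text
clock: 15.95
ee_pos: [0.5441, -0.1189, 0.2325]
tcp_rot: [-0.004, 1.0, 0.0, -0.0]
contact_force: [0.3, -0.2, 0.6]
grip_width: 0.603
```

Run:
```python
from h import *
s=snap('wrist','w7.png');snap('side','s7.png');st=sensors.state();print(st['ee_pos'],st['contact_force'],R0()[:,0])
F=lambda x,y,z:[.5425+x-.011*y,-.0175+y+.011*x,z]
im=cv2.imread('pics/w7.png')
for z in (.085,.1,.12,.139):
    u=proj(s,[F(.002,-.15,z)])[0]; print(z,u); cv2.circle(im,tuple(int(v) for v in u),2,(0,0,255),1)
for y in (-.170,): 
    u=proj(s,[F(-.047,y,.042)])[0]; cv2.circle(im,tuple(int(v) for v in u),3,(0,255,0),1)
c=np.zeros((600,800,3),np.uint8);c[:,:420]=cv2.resize(im[60:360,210:420],(420,600));c[:300,425:]=cv2.resize(cv2.imread('pics/s7.png')[180:290,300:438],(375,300))
cv2.imwrite('pics/c7.png',c)
```

```text
[ 0.54404045 -0.11736516  0.23225073] [-0.09262855  0.26211904  0.01945803] [-0.99993494 -0.01135656  0.00107385]
0.085 [315.7212029  124.68874379]
0.1 [315.55644137 126.8142022 ]
0.12 [315.30629762 130.04100536]
0.139 [315.02895413 133.61853321]
```

View pics/c7.png

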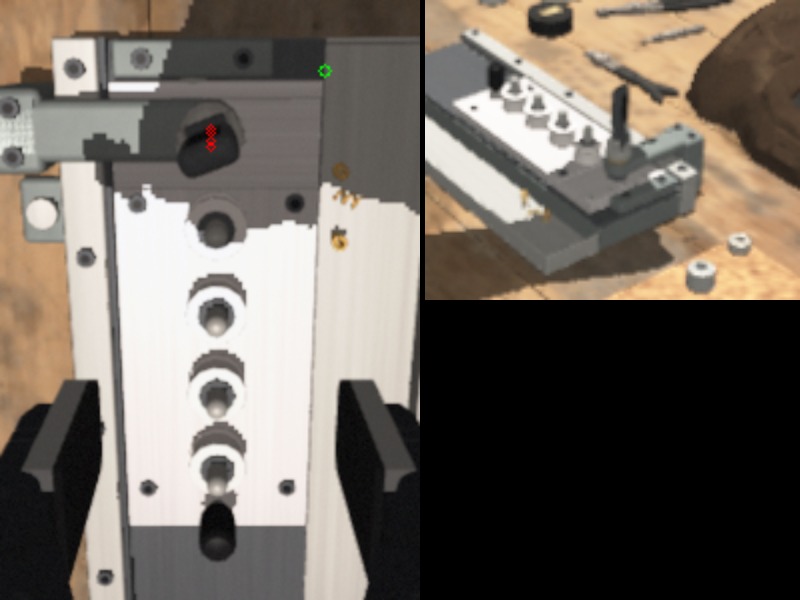

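Carrier is home against the stop; lever's wide axis runs from (185,165) to (238,152) in the crop, i.e. ~3.5 rad still to turn.

Call:
play_rows(series="0.6 -0.001 -0.02 0 -0.12; 0.6 -0.001 -0.05 0 -0.24; 0.6 -0.001 -0.05 0 -0.37; 0.6 -0.001 -0.05 0.03 -0.37; 0.6 -0.001 -0.05 0.06 -0.37; 0.6 -0.001 -0.05 0.09 -0.37; 0.6 -0.001 -0.05 0.11 -0.37; 0.6 -0.001 -0.05 0.114 -0.37; 0.6 -0.001 -0.05 0.114 -0.37")

```text
clock: 16.95
ee_pos: [0.5456, -0.1665, 0.1182]
tcp_rot: [-0.19, 0.982, 0.001, -0.001]
contact_force: [0.2, -1.3, 0.3]
grip_width: 0.597
```

Call:
play_rows(series="0 0 0 0 0; 0 0 0 0 0; 0 0 0 0 0; 0 0 0 0 0; 0 0 0 0 0", force=50)

```text
clock: 17.45
ee_pos: [0.5483, -0.1677, 0.1207]
tcp_rot: [-0.19, 0.982, -0.0, 0.003]
contact_force: [4.4, 2.3, 3.6]
grip_width: 0.22
```

Call:
play_rows(series="0 -0.002 0 0 0; 0 -0.002 0 0.0001 0.12; 0 -0.002 0 0.0003 0.26; 0 -0.002 0 0.0004 0.4; 0 -0.002 0 0.0005 0.54; 0 -0.002 0 0.0007 0.68; 0 -0.002 0 0.0008 0.82; 0 -0.002 0 0.0009 0.96; 0 -0.002 0 0.001 1.1; 0 -0.002 0 0.0012 1.24; 0 -0.002 0 0.0013 1.38; 0 -0.002 0 0.0013 1.38")

```text
clock: 18.65
ee_pos: [0.545, -0.1656, 0.1191]
tcp_rot: [0.48, 0.877, -0.0, -0.002]
contact_force: [-9.6, 5.6, 16.4]
grip_width: 0.223
```

```bash
python3 -c "
from h import *
st=sensors.state();print(st['ee_pos'],st['contact_force'],st['torque'],st['grip_width'],st['joint_positions'][5],R0()[:,0])"
```

```text
[ 0.54496992 -0.1655534   0.11912711] [-9.61810325  5.61059728 16.3643437 ] [ 1.4535038   2.31427291 -0.0524955 ] 0.22277648888908902 -1.0051889299148744 [-0.53905045  0.8422629   0.00422217]
```

Call:
play_rows(series="0 0.002 -0.001 -0.001 0; 0 0.002 -0.001 -0.001 0.12; 0 0.002 -0.001 -0.0008 0.26; 0 0.002 -0.001 -0.0006 0.4; 0 0.002 -0.001 -0.0005 0.54; 0 0.002 -0.001 -0.0004 0.68; 0 0.002 -0.001 -0.0002 0.82; 0 0.002 -0.001 -0.0001 0.96; 0 0.002 -0.001 0 1.1; 0 0.002 -0.001 0.0002 1.24; 0 0.002 -0.001 0.0003 1.38; 0 0.002 -0.001 0.0003 1.38")

```text
clock: 19.85
ee_pos: [0.5454, -0.1615, 0.118]
tcp_rot: [0.928, 0.372, 0.002, -0.004]
contact_force: [-1.3, 13.2, 8.3]
grip_width: 0.223
```

```bash
python3 -c "
from h import *
st=sensors.state();print(st['ee_pos'],st['contact_force'],st['torque'],st['grip_width'],st['joint_positions'][5],R0()[:,0])"
```

```text
[ 0.54536258 -0.16153543  0.11797168] [-1.27365402 13.22720574  8.30769074] [ 3.30372309  0.06831531 -0.06950263] 0.22257059500814833 0.3751953740212108 [0.72305819 0.6907624  0.00584433]
```

Call:
play_rows(series="0 0.001 -0.001 0 0; 0 0.0025 -0.0025 0 0; 0 0.0025 -0.0025 0.0001 0.12; 0 0.0025 -0.0025 0.0002 0.26; 0 0.0025 -0.0025 0.0003 0.4; 0 0.0025 -0.0025 0.0004 0.54; 0 0.0025 -0.0025 0.0005 0.64; 0 0.0025 -0.0025 0.0006 0.7; 0 0.0025 -0.0025 0.0006 0.7")

```text
clock: 20.75
ee_pos: [0.5474, -0.16, 0.1174]
tcp_rot: [0.999, 0.032, 0.002, -0.002]
contact_force: [3.1, 9.2, 2.2]
grip_width: 0.221
```

```bash
python3 -c "
from h import *
st=sensors.state();print(st['ee_pos'],st['contact_force'],st['torque'],st['grip_width'],st['joint_positions'][5],R0()[:,0])"
```

```text
[ 0.54737183 -0.1600493   0.11741796] [3.08355096 9.22169821 2.23950593] [ 2.00129499e+00 -1.07153221e+00  1.47040307e-03] 0.22112574355038644 1.0791248147008063 [0.99797005 0.06358084 0.00364083]
```

Call:
play_rows(series="0 0 0 0 0.03; 0 0 0 0 0.06; 0 0 0 0 0.09; 0 0 0 0 0.12; 0 0 0 0 0.12")

```text
clock: 21.25
ee_pos: [0.5475, -0.1606, 0.1173]
tcp_rot: [1.0, -0.027, 0.002, -0.002]
contact_force: [4.7, 7.1, 1.3]
grip_width: 0.221
```

```bash
python3 -c "
from h import *
st=sensors.state();print(st['ee_pos'],st['contact_force'],st['torque'],st['grip_width'],st['joint_positions'][5],R0()[:,0])"
```

```text
[ 0.54749821 -0.16063389  0.11734843] [4.73939264 7.12425253 1.26527891] [ 1.45432401 -1.02533798  0.39529333] 0.22052370951265357 1.197592783190182 [ 0.99848308 -0.05497002  0.00313531]
```

Call:
play_rows(series="0 0 0 0 0.04; 0 0 0 0 0.08; 0 0 0 0 0.12; 0 0 0 0 0.12")

```text
clock: 21.65
ee_pos: [0.5475, -0.1617, 0.1173]
tcp_rot: [0.996, -0.088, 0.001, -0.001]
contact_force: [4.1, 3.4, -0.7]
grip_width: 0.226
```

```bash
python3 -c "
from h import *
st=sensors.state();print(st['ee_pos'],st['contact_force'],st['torque'],st['grip_width'],st['joint_positions'][5],R0()[:,0])"
```

```text
[ 0.54748597 -0.16165286  0.11734273] [ 4.06688157  3.42161011 -0.65882674] [ 0.77232626 -0.96455019  0.46495593] 0.2263823417094228 1.317802021229562 [ 0.98458396 -0.1748894   0.00284922]
```

Call:
play_rows(series="0 0 0 0 -0.09; 0 0 0 0 -0.18; 0.6 0 0 0 -0.18; 0.6 0 0 0 -0.18; 0.6 0 0 0 -0.18; 0.6 0 0 -0.03 -0.18; 0.6 0 0 -0.07 -0.18; 0 0 0 -0.07 -0.18; 0 0 0 -0.07 -0.18")

```text
clock: 22.55
ee_pos: [0.5466, -0.1629, 0.1877]
tcp_rot: [1.0, 0.001, 0.001, 0.001]
contact_force: [-0.1, 1.0, -0.8]
grip_width: 0.272
```

Run:
```python
from h import *
st=sensors.state();print(st['ee_pos'],st['contact_force'],st['grip_width'],R0()[:,0])
s=snap('wrist','w8.png');snap('side','s8.png')
F=lambda x,y,z:[.5425+x-.011*y,-.0175+y+.011*x,z]
print(proj(s,[F(.002,-.15,.135)]))
c=np.zeros((400,800,3),np.uint8);c[:,:400]=cv2.resize(cv2.imread('pics/w8.png')[100:350,195:445],(400,400));c[:,405:]=cv2.resize(cv2.imread('pics/s8.png')[180:290,320:429],(395,400))
cv2.imwrite('pics/c8.png',c)
```

```text
[ 0.54664034 -0.16289687  0.18769027] [-0.09970681  0.96181838 -0.7788784 ] 0.271900043216835 [0.99999535 0.00212145 0.00218978]
[[319.25574612 234.84252399]]
```

View pics/c8.png

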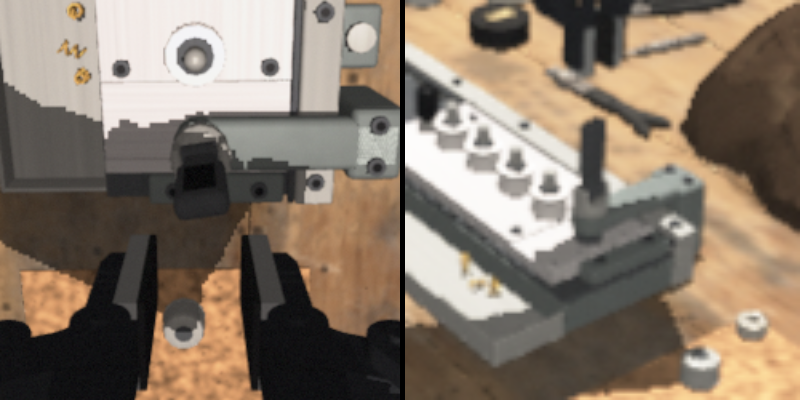

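The lever's top edge is tilted about 0.2 rad: my untwist turned the bolt back while still gripped. I'll regrip and tighten, then open without untwisting.

Call:
play_rows(series="0.6 0 -0.002 0 -0.1; 0.6 0 -0.002 0 -0.19; 0.6 0 -0.002 0 -0.19; 0.6 0 -0.002 0.03 -0.19; 0.6 0 -0.002 0.06 -0.19; 0.6 0 -0.002 0.07 -0.19; 0.6 0 -0.002 0.07 -0.19; 0 0 -0.002 0.07 -0.19; 0 0 -0.002 0.07 -0.19; 0 0 -0.002 0.07 -0.19; 0 0 -0.002 0.07 -0.19", force=70)

```text
clock: 23.75
ee_pos: [0.5472, -0.1608, 0.1182]
tcp_rot: [0.995, 0.096, 0.001, 0.001]
contact_force: [-0.3, 0.5, 4.9]
grip_width: 0.219
```

Call:
play_rows(series="0 0 0 0 0.06; 0 0 0 0 0.12; 0 0 0 0 0.18; 0 0 0 0 0.22; 0 0 0 0 0.26; 0 0 0 0 0.3; 0 0 0 0 0.3; 0 0 0 0 0.3")

```text
clock: 24.55
ee_pos: [0.5477, -0.1607, 0.1181]
tcp_rot: [0.999, -0.052, 0.002, 0.001]
contact_force: [2.2, -0.2, 6.1]
grip_width: 0.215
```

```bash
python3 -c "
from h import *
st=sensors.state();print(st['ee_pos'],st['contact_force'],st['torque'],st['grip_width'],st['joint_positions'][5],R0()[:,0])"
```

```text
[ 0.54767408 -0.1607458   0.1180779 ] [ 2.2120458  -0.17560771  6.06037384] [ 0.00902229 -0.47644112  0.77478558] 0.2147589159155745 1.2490231622070582 [ 0.99453134 -0.10436574  0.00389826]
```

Call:
play_rows(series="0.6 0 0 0 0; 0.6 0 0 0 0; 0.6 0 0 0 0; 0.6 0 0 -0.03 0; 0.6 0 0 -0.07 0; 0.6 0 0 -0.07 0.01")

```text
clock: 25.15
ee_pos: [0.5485, -0.1615, 0.1916]
tcp_rot: [0.998, -0.059, 0.004, 0.001]
contact_force: [1.3, -0.1, -0.2]
grip_width: 0.599
```

Run:
```python
from h import *
st=sensors.state();print(st['ee_pos'],st['contact_force'],st['grip_width'],R0()[:,0])
s=snap('wrist','w9.png')
c=cv2.resize(cv2.imread('pics/w9.png')[120:300,235:415],(540,540));cv2.imwrite('pics/c9.png',c)
# lever dark top: orientation
```

```text
[ 0.54845782 -0.1615499   0.19156761] [ 1.28740953 -0.09070132 -0.22911774] 0.5986152831133776 [ 0.99309504 -0.11707287  0.00749557]
```

View pics/c9.png

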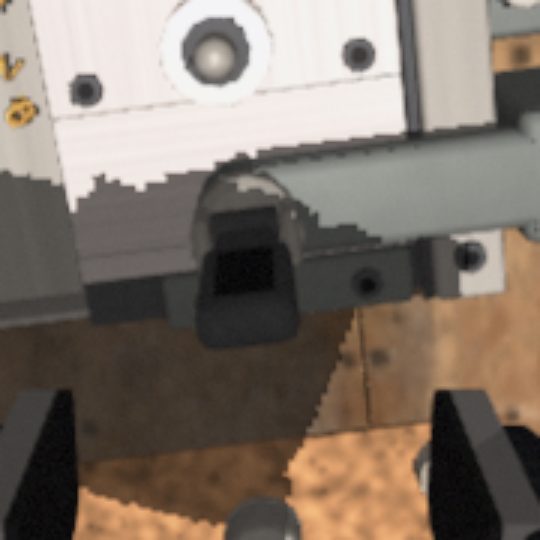

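Run:
```python
from h import *
s=vision.snapshot('wrist'); print(onz(s,[[317.3,227.3]],.135))
to([.547,-.135,.195],0.011)
```

```text
[[ 0.54618922 -0.16172771  0.135     ]]
shift [-0.0025 -0.0256 -0.0077] roll -0.128 j6 1.26
```

Call:
play_rows(series="0 -0.002 -0.03 0 -0.06; 0 -0.002 -0.032 0 -0.128; 0 -0.002 -0.032 0 -0.128; 0 -0.002 -0.032 0 -0.128; 0 -0.002 -0.032 0.02 -0.128; 0 -0.002 -0.032 0.04 -0.128; 0 -0.002 -0.032 0.055 -0.128; 0 -0.002 -0.032 0.055 -0.128")

```text
clock: 26.05
ee_pos: [0.5459, -0.1282, 0.1288]
tcp_rot: [1.0, 0.005, -0.002, -0.001]
contact_force: [-0.2, -0.7, -0.1]
grip_width: 0.0
```

Call:
play_rows(series="0 0 0 0 0; 0 0 0 0 0")

```text
clock: 26.25
ee_pos: [0.5484, -0.1288, 0.1324]
tcp_rot: [1.0, 0.005, 0.001, 0.0]
contact_force: [0.5, 0.4, -0.8]
grip_width: 0.002
```

Call:
play_rows(series="0 0 0.012 0 0; 0 0 0.02 0 0; 0 0 0.027 0 0; 0 0 0.033 0.001 0; 0 0 0.039 0.003 0; 0 0 0.044 0.006 0; 0 0 0.049 0.01 0; 0 0 0.054 0.014 0; 0 0 0.058 0.019 0; 0 0 0.061 0.024 0; 0 0 0.063 0.031 0; 0 0 0.064 0.038 0")

```text
clock: 27.45
ee_pos: [0.55, -0.1952, 0.0953]
tcp_rot: [1.0, 0.005, 0.002, 0.003]
contact_force: [-6.3, -1.0, 43.2]
grip_width: 0.001
```

Call:
play_rows(series="0 0 0 0.002 0; 0 0 0 0.004 0; 0 0 0 0.004 0; 0 0 0 0.004 0")

```text
clock: 27.85
ee_pos: [0.5508, -0.195, 0.0956]
tcp_rot: [1.0, 0.005, 0.003, 0.003]
contact_force: [-6.4, 0.5, 36.2]
grip_width: 0.002
```

Call:
play_rows(series="0 0 0 -0.04 0; 0 0 0 -0.08 0; 0 0 0 -0.12 0; 0.6 -0.02 0.03 -0.13 0; 0.6 -0.03 0.06 -0.13 0; 0.6 -0.03 0.09 -0.13 0; 0.6 -0.03 0.09 -0.13 0; 0.6 -0.03 0.09 -0.13 0; 0.6 -0.03 0.09 -0.13 0")

```text
clock: 28.75
ee_pos: [0.519, -0.2819, 0.2186]
tcp_rot: [1.0, 0.006, -0.001, -0.001]
contact_force: [0.0, 0.4, -0.3]
grip_width: 0.598
```

Run:
```python
from h import *
st=sensors.state();print(st['ee_pos'],R0()[:,0],st['joint_positions'][5])
s=snap('wrist','w10.png');t=snap('side','s10.png')
c=np.zeros((600,640,3),np.uint8);c[:400]=cv2.imread('pics/w10.png');c[400:,:320]=cv2.resize(cv2.imread('pics/s10.png')[200:325,290:490],(320,200))
cv2.imwrite('pics/c10.png',c)
```

```text
[ 0.51901893 -0.28192947  0.21861757] [ 0.9999354   0.01124052 -0.00168932] 0.926053389357864
```

View pics/c10.png

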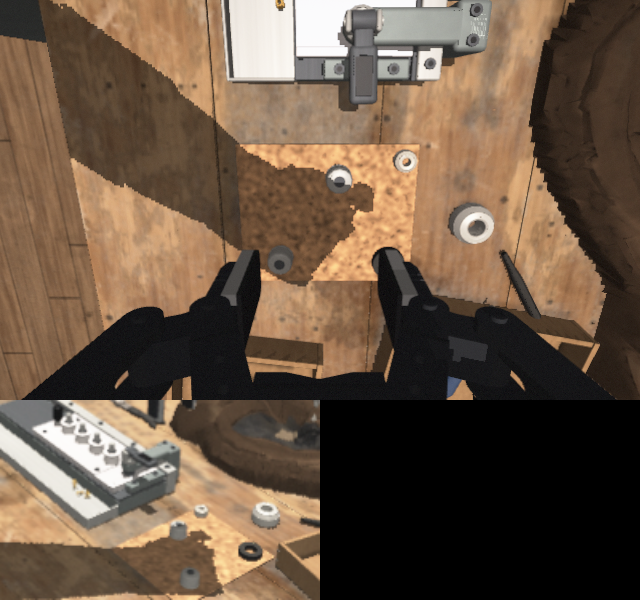

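Run:
```python
from h import *
s=vision.snapshot('wrist')
g=cv2.cvtColor(s['image'],cv2.COLOR_RGB2GRAY)
for (u,v) in [(340,180),(280,261)]:
    r=g[v-35:v+35,u-35:u+35]; big=cv2.resize(r,None,fx=4,fy=4,interpolation=cv2.INTER_CUBIC)
    c=cv2.HoughCircles(cv2.GaussianBlur(big,(0,0),3),cv2.HOUGH_GRADIENT,1.5,20,param1=60,param2=20,minRadius=44,maxRadius=72)
    print(None if c is None else [[round(x/4+u-35,1),round(y/4+v-35,1),round(q/4,1)] for x,y,q in c[0][:3]])
for p in [(340,178),(280,260)]: 
    P=onz(s,[p],.022)[0]; print(P); to([P[0],P[1],.12],0.011)
```

```text
[[np.float32(338.2), np.float32(177.8), np.float32(12.9)], [np.float32(339.3), np.float32(183.1), np.float32(13.6)], [np.float32(361.1), np.float32(196.6), np.float32(13.6)]]
None
[ 0.53851882 -0.29003621  0.022     ]
shift [0.019  0.0087 0.0993] roll 0.001 j6 0.93
[ 0.47989628 -0.37689011  0.022     ]
shift [-0.0407  0.0948  0.0993] roll 0.001 j6 0.93
```

Call:
play_rows(series="0.58 0.009 0.005 0.02 0.14; 0.58 0.018 0.01 0.05 0.28; 0.58 0.018 0.01 0.08 0.42; 0.58 0.018 0.01 0.1 0.56; 0.58 0.018 0.01 0.11 0.7; 0.58 0.018 0.01 0.12 0.84; 0.58 0.018 0.01 0.12 0.98; 0.58 0.018 0.01 0.12 1.12; 0.58 0.018 0.01 0.12 1.26; 0.58 0.018 0.01 0.12 1.4; 0.58 0.018 0.01 0.12 1.54; 0.58 0.018 0.01 0.12 1.57")

```text
clock: 30.1
ee_pos: [0.5378, -0.2917, 0.0997]
tcp_rot: [0.711, -0.703, 0.0, -0.0]
contact_force: [-0.2, -1.0, 0.2]
grip_width: 0.58
```

Run:
```python
from h import *
s=snap('wrist','w11.png');st=sensors.state();print(st['ee_pos'],R0()[:,0])
print(proj(s,[[.537,-.292,.022],[.537,-.292,.003]]))
g=cv2.cvtColor(s['image'],cv2.COLOR_RGB2GRAY)
u,v=[int(x) for x in proj(s,[[.537,-.292,.022]])[0]]
c=cv2.resize(s['image'][v-80:v+80,u-80:u+80,::-1],(480,480));cv2.imwrite('pics/c11.png',c)
```

```text
[ 0.5378085  -0.29180596  0.09962688] [ 1.24040287e-02 -9.99923065e-01 -6.51638594e-05]
[[317.62545177 213.95243886]
 [317.67174901 204.26402602]]
```

View pics/c11.png

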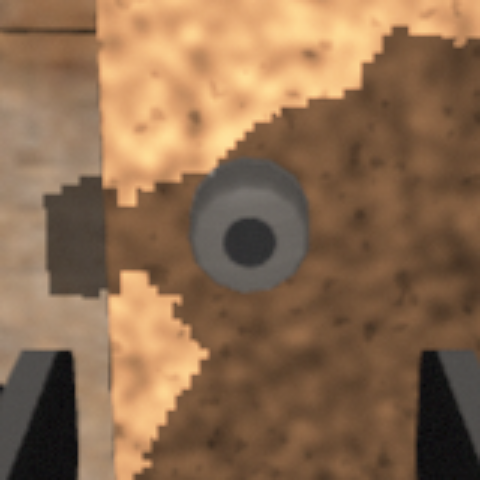

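Call:
play_rows(series="0.58 0 0 0.03 0; 0.58 0 0 0.055 0; 0.58 0 0 0.07 0; 0.58 0 0 0.078 0; 0.58 0 0 0.081 0; 0.58 0 0 0.081 0; 0 0 0 0.081 0; 0 0 0 0.081 0; 0 0 0 0.081 0; 0 0 0 0.081 0; 0.58 0 0 0.081 0; 0.58 0 0 0.081 0", force=20)

```text
clock: 31.35
ee_pos: [0.5374, -0.2923, 0.0184]
tcp_rot: [0.711, -0.703, -0.0, 0.0]
contact_force: [0.5, -0.4, 0.4]
grip_width: 0.574
```

Call:
play_rows(series="0.58 0 0 0 -0.14; 0.58 0 0 0 -0.28; 0.58 0 0 0 -0.42; 0.58 0 0 0 -0.56; 0.58 0 0 0 -0.7; 0.58 0 0 0 -0.84; 0.58 0 0 0 -0.98; 0.58 0 0 0 -1.12; 0.58 0 0 0 -1.26; 0.58 0 0 0 -1.4; 0.58 0 0 0 -1.54; 0.58 0 0 0 -1.57")

```text
clock: 32.55
ee_pos: [0.5373, -0.2922, 0.0181]
tcp_rot: [1.0, 0.007, -0.0, -0.0]
contact_force: [0.1, 0.1, -0.4]
grip_width: 0.579
```

Call:
play_rows(series="0 0 0 0 0; 0 0 0 0 0; 0 0 0 0 0; 0 0 0 0 0; 0 0 0 0 0", force=90)

```text
clock: 33.05
ee_pos: [0.5376, -0.2925, 0.0187]
tcp_rot: [1.0, 0.005, 0.0, -0.0]
contact_force: [0.2, 0.3, 2.9]
grip_width: 0.267
```

Call:
play_rows(series="0 0 0 -0.04 0; 0 0 0 -0.08 0; 0 0 0 -0.12 0; 0 0 0 -0.16 0; 0 0.006 -0.02 -0.19 0; 0 0.006 -0.06 -0.19 0; 0 0.006 -0.1 -0.19 0; 0 0.006 -0.14 -0.19 0; 0 0.006 -0.18 -0.19 0; 0 0.006 -0.2 -0.19 0; 0 0.006 -0.2 -0.19 0; 0 0.006 -0.2 -0.19 0")

```text
clock: 34.25
ee_pos: [0.5415, -0.0922, 0.2085]
tcp_rot: [1.0, 0.006, 0.0, 0.0]
contact_force: [0.4, -1.2, 0.7]
grip_width: 0.267
```

Run:
```python
from h import *
s=snap('wrist','w12.png');st=sensors.state();print(st['ee_pos'],R0()[:,0],st['grip_width'])
F=lambda x,y,z:[.5425+x-.011*y,-.0125+y+.011*x,z]
im=cv2.imread('pics/w12.png')
for p in [(.5425,-.1,.062),(.5425,-.06,.062),(.5425,-.02,.062),(.5425,.02,.062)]: print(proj(s,[p]))
cv2.imwrite('pics/c12.png',cv2.resize(im[0:300,200:440],(640,800))[:600])
```

```text
[ 0.54156735 -0.09289731  0.208417  ] [9.99941203e-01 1.08438559e-02 4.48325374e-05] 0.2655856863633887
[[320.99139037 192.25236078]]
[[321.68055921 142.97321214]]
[[322.43318531  89.19936911]]
[[323.25924478  30.22988763]]
```

View pics/c12.png

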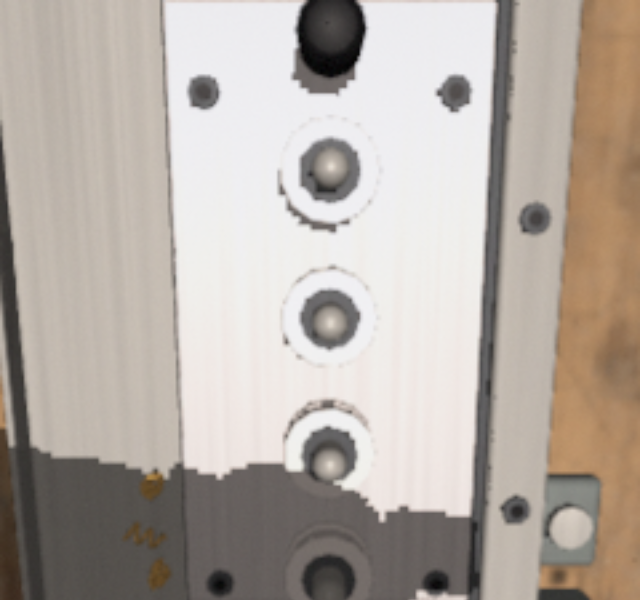

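Run:
```python
from h import *
s=vision.snapshot('wrist')
f=lambda u,v:[200+u/2.6667,v/2.6667]
for p in [(329,167),(330,321),(330,461),(331,580)]: print('tip',onz(s,[f(*p)],.073)[0].round(4))
for p in [(329.5,168),(330,318)]: print('washer',onz(s,[f(*p)],.062)[0].round(4))
print('roller',onz(s,[f(330,316.5)],.060)[0].round(4))
```

```text
tip [ 0.543  -0.0028  0.073 ]
tip [ 0.5438 -0.0424  0.073 ]
tip [ 0.5444 -0.0818  0.073 ]
tip [ 0.5452 -0.1183  0.073 ]
washer [ 0.5432 -0.0024  0.062 ]
washer [ 0.544  -0.0426  0.062 ]
roller [ 0.544  -0.0423  0.06  ]
```

Call:
play_rows(series="0 0.003 -0.011 0.03 0; 0 0.003 -0.011 0.06 0; 0 0.003 -0.011 0.09 0; 0 0.003 -0.011 0.105 0; 0 0.003 -0.011 0.105 0; 0 0.003 -0.011 0.105 0; 0 0.003 -0.011 0.105 0")

```text
clock: 35.05
ee_pos: [0.5453, -0.0823, 0.1048]
tcp_rot: [1.0, 0.005, 0.001, 0.0]
contact_force: [0.7, -0.2, -0.6]
grip_width: 0.268
```

Run:
```python
from h import *
st=sensors.state();print(st['ee_pos'],R0()[:,0],st['grip_width'])
to([.5444,-.082,.088],.011)
```

```text
[ 0.54532241 -0.08228728  0.10483554] [0.99994747 0.01002347 0.00214283] 0.2683369814170093
shift [-0.001  -0.0003  0.0168] roll -0.001 j6 1.27
```

Call:
play_rows(series="0 -0.0005 0 0.005 0; 0 -0.0005 0 0.01 0; 0 -0.0005 0 0.014 0; 0 -0.0005 0 0.016 0; 0 -0.0005 0 0.016 0; 0 -0.0005 0 0.016 0")

```text
clock: 35.65
ee_pos: [0.5441, -0.081, 0.0874]
tcp_rot: [1.0, 0.006, 0.0, -0.0]
contact_force: [2.7, 2.3, -2.8]
grip_width: 0.268
```

Call:
play_rows(series="0 -0.0005 0 0.003 0; 0 -0.0005 0 0.006 0; 0 -0.0005 0 0.009 0; 0 -0.0005 0 0.011 0; 0 -0.0005 0 0.012 0; 0 -0.0005 0 0.013 0; 0 -0.0005 0 0.013 0")

```text
clock: 36.35
ee_pos: [0.5445, -0.0809, 0.0765]
tcp_rot: [1.0, 0.006, 0.002, -0.0]
contact_force: [0.6, 5.2, 12.6]
grip_width: 0.261
```

Call:
play_rows(series="0.5 0 0 0 0; 0.5 0 0 0 0; 0.5 0 0 0 0; 0.5 0 0 -0.03 0; 0.5 0 0 -0.045 0; 0 0 0 -0.045 0; 0 0 0 -0.045 0; 0 0 0 -0.045 0; 0 0 0 -0.045 0")

```text
clock: 37.25
ee_pos: [0.5424, -0.0812, 0.1183]
tcp_rot: [1.0, 0.005, -0.001, -0.0]
contact_force: [0.3, 0.8, -0.0]
grip_width: 0.001
```

Call:
play_rows(series="0 0 0 0.015 0; 0 0 0 0.025 0; 0 0 0 0.029 0; 0 0 0 0.032 0; 0 0 0 0.034 0; 0 0 0 0.036 0; 0 0 0 0.036 0; 0 0 0 0.036 0")

```text
clock: 38.05
ee_pos: [0.5427, -0.0812, 0.0901]
tcp_rot: [1.0, 0.006, 0.001, 0.001]
contact_force: [-17.8, 3.8, 50.5]
grip_width: -0.002
```

Call:
play_rows(series="0 0 0 -0.04 0; 0 0 0 -0.08 0; 0 0 0 -0.12 0; 0.58 -0.01 0.04 -0.12 0.14; 0.58 -0.02 0.08 -0.12 0.28; 0.58 -0.03 0.12 -0.12 0.42; 0.58 -0.04 0.16 -0.12 0.56; 0.58 -0.05 0.2 -0.12 0.7; 0.58 -0.06 0.24 -0.12 0.84; 0.58 -0.067 0.28 -0.12 0.98; 0.58 -0.067 0.297 -0.11 1.12; 0.58 -0.067 0.297 -0.1 1.26")

```text
clock: 39.25
ee_pos: [0.4789, -0.3823, 0.1825]
tcp_rot: [0.808, -0.589, 0.0, 0.0]
contact_force: [0.4, 0.4, -0.6]
grip_width: 0.581
```

Call:
play_rows(series="0.58 0 0 0.03 0.14; 0.58 0 0 0.06 0.28; 0.58 0 0 0.08 0.31; 0.58 0 0 0.09 0.31; 0.58 0 0 0.09 0.31; 0.58 0 0 0.09 0.31")

```text
clock: 39.85
ee_pos: [0.4799, -0.3794, 0.0941]
tcp_rot: [0.712, -0.703, 0.0, -0.0]
contact_force: [-0.7, -1.1, 0.4]
grip_width: 0.581
```

Run:
```python
from h import *
s=snap('wrist','w13.png');st=sensors.state();print(st['ee_pos'],R0()[:,0])
u,v=[int(x) for x in proj(s,[[.479,-.379,.022]])[0]];print(u,v)
c=cv2.resize(s['image'][v-80:v+80,u-80:u+80,::-1],(480,480))
g=cv2.cvtColor(c,cv2.COLOR_BGR2GRAY)
h=cv2.HoughCircles(cv2.GaussianBlur(g,(0,0),2),cv2.HOUGH_GRADIENT,1.5,60,param1=60,param2=20,minRadius=48,maxRadius=66)
print(None if h is None else h[0][:3])
t=snap('side','s13.png')
d=np.zeros((480,800,3),np.uint8);d[:,:480]=c;d[:240,485:]=cv2.resize(cv2.imread('pics/s13.png')[180:325,290:480],(315,240));cv2.imwrite('pics/c13.png',d)
```

```text
[ 0.48022276 -0.37968679  0.09476237] [ 0.01237812 -0.99992257  0.00128045]
316 217
[[ 63.75 378.75  54.6 ]
 [129.75 318.75  54.75]]
```

View pics/c13.png

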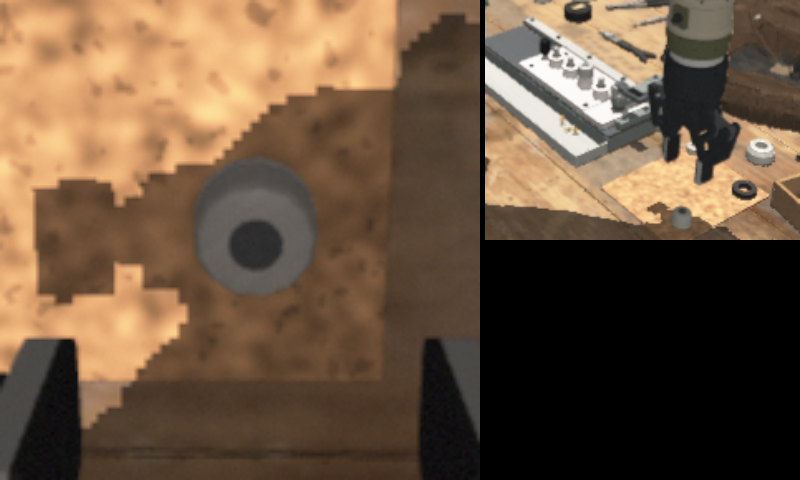

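Call:
play_rows(series="0.58 0.003 0 0.03 0; 0.58 0.003 0 0.055 0; 0.58 0.003 0 0.068 0; 0.58 0.003 0 0.074 0; 0.58 0.003 0 0.076 0; 0.58 0.003 0 0.076 0; 0 0.003 0 0.076 0; 0 0.003 0 0.076 0; 0 0.003 0 0.076 0; 0 0.003 0 0.076 0; 0.58 0.003 0 0.076 0; 0.58 0.003 0 0.076 0", force=20)

```text
clock: 41.15
ee_pos: [0.4795, -0.382, 0.0174]
tcp_rot: [0.711, -0.703, -0.0, -0.0]
contact_force: [0.2, 0.4, -0.1]
grip_width: 0.582
```

Call:
play_rows(series="0.58 0 0 0 -0.14; 0.58 0 0 0 -0.28; 0.58 0 0 0 -0.42; 0.58 0 0 0 -0.56; 0.58 0 0 0 -0.7; 0.58 0 0 0 -0.84; 0.58 0 0 0 -0.98; 0.58 0 0 0 -1.12; 0.58 0 0 0 -1.26; 0.58 0 0 0 -1.4; 0.58 0 0 0 -1.54; 0.58 0 0 0 -1.57")

```text
clock: 42.35
ee_pos: [0.4794, -0.3819, 0.0171]
tcp_rot: [1.0, 0.007, -0.0, -0.0]
contact_force: [0.1, -0.1, -0.2]
grip_width: 0.577
```

Call:
play_rows(series="0 0 0 0 0; 0 0 0 0 0; 0 0 0 0 0; 0 0 0 0 0; 0 0 0 0 0", force=90)

```text
clock: 42.85
ee_pos: [0.4796, -0.3821, 0.0177]
tcp_rot: [1.0, 0.005, 0.0, 0.0]
contact_force: [0.4, 0.9, 3.3]
grip_width: 0.264
```

Call:
play_rows(series="0 0 0 -0.04 0; 0 0 0 -0.08 0; 0 0 0 -0.12 0; 0 0 0 -0.16 0; 0 0.005 -0.02 -0.18 0; 0 0.015 -0.06 -0.18 0; 0 0.025 -0.1 -0.18 0; 0 0.035 -0.14 -0.18 0; 0 0.045 -0.18 -0.18 0; 0 0.055 -0.22 -0.18 0; 0 0.062 -0.26 -0.18 0; 0 0.062 -0.3 -0.18 0")

```text
clock: 44.05
ee_pos: [0.5388, -0.0798, 0.1972]
tcp_rot: [1.0, 0.005, 0.0, -0.0]
contact_force: [0.0, 0.3, 0.4]
grip_width: 0.267
```

Call:
play_rows(series="0 0 -0.03 0 0; 0 0 -0.037 0 0; 0 0 -0.037 0.03 0; 0 0 -0.037 0.06 0; 0 0 -0.037 0.08 0; 0 0 -0.037 0.09 0; 0 0 -0.037 0.09 0; 0 0 -0.037 0.09 0")

```text
clock: 44.85
ee_pos: [0.5384, -0.0449, 0.1082]
tcp_rot: [1.0, 0.005, 0.0, 0.0]
contact_force: [0.9, -0.6, 0.4]
grip_width: 0.268
```

Run:
```python
from h import *
st=sensors.state();print(st['ee_pos'],R0()[:,0],st['grip_width'])
to([.5439,-.0424,.088],.011)
```

```text
[ 0.53840724 -0.04492115  0.10820968] [9.99945147e-01 1.04449131e-02 7.79081537e-04] 0.2677218411758108
shift [ 0.0055 -0.0025  0.0202] roll -0.001 j6 1.33
```

Call:
play_rows(series="0 0.003 -0.0015 0 0; 0 0.0055 -0.003 0 0; 0 0.0055 -0.003 0 0; 0 0.0055 -0.003 0.006 0; 0 0.0055 -0.003 0.012 0; 0 0.0055 -0.003 0.017 0; 0 0.0055 -0.003 0.02 0; 0 0.0055 -0.003 0.02 0; 0 0.0055 -0.003 0.02 0")

```text
clock: 45.75
ee_pos: [0.5433, -0.0411, 0.0873]
tcp_rot: [1.0, 0.006, -0.0, -0.0]
contact_force: [0.7, 0.4, -2.2]
grip_width: 0.267
```

Call:
play_rows(series="0 0 0 0.003 0; 0 0 0 0.006 0; 0 0 0 0.009 0; 0 0 0 0.011 0; 0 0 0 0.012 0; 0 0 0 0.013 0; 0 0 0 0.013 0")

```text
clock: 46.45
ee_pos: [0.5441, -0.0409, 0.0756]
tcp_rot: [1.0, 0.006, 0.001, -0.0]
contact_force: [-1.1, 5.4, 9.0]
grip_width: 0.267
```

Call:
play_rows(series="0.5 0 0 0 0; 0.5 0 0 0 0; 0.5 0 0 0 0; 0.5 0 0 -0.03 0; 0.5 0 0 -0.045 0; 0 0 0 -0.045 0; 0 0 0 -0.045 0; 0 0 0 -0.045 0; 0 0 0 -0.045 0")

```text
clock: 47.35
ee_pos: [0.5425, -0.0413, 0.1183]
tcp_rot: [1.0, 0.005, -0.001, -0.0]
contact_force: [0.0, -1.0, 0.5]
grip_width: 0.001
```

Call:
play_rows(series="0 0 0 0.015 0; 0 0 0 0.025 0; 0 0 0 0.029 0; 0 0 0 0.032 0; 0 0 0 0.034 0; 0 0 0 0.036 0; 0 0 0 0.036 0; 0 0 0 0.036 0")

```text
clock: 48.15
ee_pos: [0.5429, -0.0412, 0.0901]
tcp_rot: [1.0, 0.006, 0.001, 0.001]
contact_force: [-18.5, 2.4, 50.5]
grip_width: -0.001
```

Call:
play_rows(series="0 0 0 -0.04 0; 0 0 0 -0.08 0; 0 0 0 -0.12 0; 0 0 -0.02 -0.12 0; 0 0 -0.05 -0.12 0; 0 0 -0.08 -0.12 0; 0.5 0 -0.1 -0.12 0; 0.5 0 -0.1 -0.12 0; 0.5 0 -0.1 -0.12 0")

```text
clock: 49.05
ee_pos: [0.542, 0.0588, 0.2031]
tcp_rot: [1.0, 0.006, -0.0, 0.0]
contact_force: [-0.1, 0.2, 0.1]
grip_width: 0.495
```

Run:
```python
from h import *
st=sensors.state();print(st['ee_pos'],st['contact_force'])
for n in('side','top','wrist'): snap(n,n+'14.png')
c=np.zeros((600,800,3),np.uint8);c[:400,:600]=cv2.resize(cv2.imread('pics/side14.png')[170:330,240:480],(600,400),interpolation=cv2.INTER_CUBIC)
c[400:,:320]=cv2.resize(cv2.imread('pics/wrist14.png'),(320,200))
c[400:,325:]=cv2.resize(cv2.imread('pics/top14.png')[155:230,265:443],(475,200))
cv2.imwrite('pics/c14.png',c)
```

```text
[0.54199607 0.05881255 0.20311393] [-0.09568069  0.19263347  0.06855135]
```

Run:
```python
from h import *
b=cv2.imread('pics/side14.png');a=cv2.imread('pics/s10.png')
sd=vision.snapshot('side')
def cmp(P,a,n,r=8):
    u,v=proj(sd,[P])[0].astype(int); print(n,(u,v),'mean abs diff',np.abs(a[v-r:v+r,u-r:u+r].astype(int)-b[v-r:v+r,u-r:u+r]).mean().round(1))
cmp([.546,-.21,.085],a,'lever')
cmp([.546,-.162,.13],a,'lever upright zone')
cmp([.5439,-.0424,.078],a,'s3 (changed)');cmp([.5444,-.082,.078],a,'s2 (changed)');cmp([.543,-.0026,.07],a,'s4 (same)',5)
cmp([.458,.268,.06],cv2.imread('pics/s5.png'),'scraper',9)
cmp([.48,-.15,.005],a,'chips',6)
# cap tops in side view: grey bright pixels profile along vertical at s2,s3
for P in ([.5439,-.0424,.081],[.5444,-.082,.081]): print(proj(sd,[P]).round(1))
```

```text
lever (np.int64(382), np.int64(238)) mean abs diff 4.1
lever upright zone (np.int64(371), np.int64(214)) mean abs diff 4.4
s3 (changed) (np.int64(341), np.int64(213)) mean abs diff 58.6
s2 (changed) (np.int64(350), np.int64(219)) mean abs diff 44.0
s4 (same) (np.int64(333), np.int64(210)) mean abs diff 59.5
scraper (np.int64(260), np.int64(186)) mean abs diff 7.2
chips (np.int64(346), np.int64(262)) mean abs diff 3.9
[[341.7 212.7]]
[[350.7 218.7]]
```

Run:
```python
from h import *
s=vision.snapshot('wrist'); g=cv2.cvtColor(s['image'],cv2.COLOR_RGB2GRAY)
for P in ([.5439,-.0412,.081],[.5444,-.081,.081]):
    u,v=proj(s,[P])[0]; r=proj(s,[[P[0]+.013,P[1],P[2]]])[0][0]-u; print('pred',u.round(1),v.round(1),r.round(1))
    a,b=int(u),int(v); big=cv2.resize(g[b-35:b+35,a-35:a+35],None,fx=6,fy=6,interpolation=cv2.INTER_CUBIC)
    h=cv2.HoughCircles(cv2.GaussianBlur(big,(0,0),3),cv2.HOUGH_GRADIENT,1.5,40,param1=80,param2=20,minRadius=int(r*6*.8),maxRadius=int(r*6*1.2))
    print(None if h is None else [[round(float(x/6+a-35),1),round(float(y/6+b-35),1),round(float(q/6),1)] for x,y,q in h[0][:3]])
```

```text
pred 320.8 306.8 15.8
[[320.4, 332.4, 14.7], [318.4, 303.6, 17.0], [293.6, 317.1, 15.0]]
pred 320.8 347.0 15.2
[[320.4, 335.1, 14.4], [320.9, 342.4, 15.2], [319.1, 363.6, 15.2]]
```

```bash
python3 -c "
from h import *
print(env.sign_off())"
```

```text
the job is handed in; nothing more can be done
None
```

I assembled the carrier in the fixture and handed the job in at about 49 s of the 210 s. `sign_off` gave no verdict, so the result rests on my own checks.

**What I did**
- **Curls:** I swept all three into the trough in one pass and stood the scraper on the bench to the left of the fixture. The picture afterwards showed three curls in the trough and a bare bed.
- **Carrier:** I slid it by its knob to the end stop. It did not move on when I pushed harder (27 N).
- **Bolt and lever:** I screwed the bolt in to snug and folded the lever flat. The picture afterwards showed it flat.
- **Caps:** I pressed both caps from the mat onto spindles 2 and 3, then pressed each again on top with shut fingers.

**What went wrong**
- After the first tightening I twisted back while still gripping, which loosened the bolt by about 0.2 rad. I saw it in the picture and tightened it again to 0.77 N m. The last wrist view before the fold showed the lever square to the fixture.

**Last checks**
- **Caps:** both stopped at the same TCP height (90.1 mm at 50 N), which matches fully home. A circle search in the last wrist image put one cap face about 4 pixels and the other about 5 pixels from where I expected it. There were other candidate circles, so this only supports the result.
- **Lever, curls and scraper:** image comparison showed little or no change since they were set.
- **Spindle 4:** its patch in the side view had changed, although no cap was placed there. I took this to be the arm or its shadow but did not confirm it.
- **Final picture:** I could not view it because I had reached the 16-picture limit, so the finished assembly was checked by numbers only.

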